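Turn the gouge carousel and pack the red gouge in a carton

ROBOT

A 6-joint arm with a two-finger parallel gripper is mounted at the origin on the work surface. World frame = base frame: x ahead of the robot, y to its left, z up, the work surface at z = 0. Lengths are in m, angles in rad, forces in N, time in s.
With the tool pointing down it reaches from about 0.375 to 0.9 m from the base axis. Payload 3.1 kg.
Tool frame: the origin (TCP) lies midway between the tips of the shut fingers; the grasp point (between the pads) lies 19 mm behind it; z points along the fingers, y is the line along which they close (so a half turn about z gives the same grasp; the last joint's range is limited). The gripper opens to 85 mm and grips with 20 to 120 N. Pads are 22 mm wide; open, the fingers measure 114 mm over their backs; the gripper's body (76 mm by 85 mm) begins 54 mm behind the grasp point. The pads swing forward as they close: fully open they stand 13 mm farther back than shut.
Start: joints at [0.973, 0.527, 1.433, -0, 1.181, -0.178], TCP at [0.255, 0.571, 0.205] pointing down, gripper open.
Joint ranges: [-3.08, 3.08], [-0.75, 2.2], [0.22, 2.44], [-1.43, 4.57], [0, 2.65], [-2.85, 2.85]. Speed limits (rad/s): [2.79, 2.79, 3.14, 3.14, 3.14, 3.14].

INTERFACE

Orientations are given as a unit quaternion [x, y, z, w].
In Python, from station import manip gives the robot as it stands. The module is installed in compiled form; this text tells all that it offers.
- The arm moves only by the tool apply_moves, never from a script. Its arguments are lists of equal length, an entry for each row: "claw": the gripper's target within -1 to 1 (fully open at 1, half-way at 0, shut at -1); "travel": the shift along the tool's x, y, z scaled (see below), a list of three; "turn": the turn, a rotation vector about the tool's x, y, z scaled (see below), a list of three. In form: {"claw": [claw, ...], "travel": [[dx, dy, dz], ...], "turn": [[rx, ry, rz], ...]}. A call has 1 to 5 rows; each row is the pose to reach, as a shift and turn from the pose commanded when the call began, along the tool's axes at that moment, turning the shorter way round; what a row does not reach only later rows make up. The controller multiplies each number of a shift by 800 mm and each number of a turn by 180 degrees. A row lasts 1/12 s, in which the tool goes at most 41.7 mm and 7.16 degrees, less where a joint would pass 70% of its speed; a pose out of reach is approached as far as the arm can. A call with a number of a shift or a turn outside -1 to 1 is refused whole. A call with a gripper value outside its range is refused whole. The fingers move at their own pace and stop on an object; "newtons" is the grip in N (left out, the last holds). Time passes only in rows, so rows that repeat a pose let the fingers close. It gives the time, the measured TCP pose, the force, the opening and the grip force at its end, in the units of the state.
- manip.sense(): the state, without advancing time (a new reading comes with each control period).
- manip.snapshot(name): name is "side" or "top" or "wrist"; returns a dict with "pixels" (400x640x3 uint8, red, green, blue), "depth" (400x640 float32, m along the optical axis (not along the pixel's ray), 0 where there is no reading), "intrinsics" (3x3 intrinsics, pixels), "R" (3x3) and "t" (3): a world point X has camera coordinates R X + t. Camera axes: x right, y down, z forward; pixel columns grow to the right and rows downward; lengths in m; the calibration is good to about 2 mm. The wrist camera is an equidistant fisheye: a pixel r from the principal point sees the ray r / f radians off the axis. A picture is of the moment at which its call begins.
- manip.sign_off(): hands the job in; it is judged then, once.
The state is a dict: "t": time; "q": joint angles; "qd": joint speeds; "tau": joint torques, N m; "tcp_pos": TCP position; "tool_rot": TCP orientation; "force": force on the tool from outside, world axes, zero at the start; "ft_torque": the same for the moment, N m; "finger_gap": opening from 0.0 (shut) to 1.0 (fully open); "gripper_force": force on a finger pad.
Only numpy, scipy, OpenCV 4.12 (cv2) and the standard library are available. Lean on these libraries where they do the work, as an engineer would, in place of code of your own. Each camera call takes 0.05 s, during which the arm holds its last target. There are 200 camera calls.

TASK

Stand the three lowered flaps of the carton upright so that it makes an open box, and turn the carousel (it has a knob on top) until the gouge with the red band lies in the guard's opening; then take that gouge out and lay it flat and lengthways inside the box, without dropping it. Leave the other gouges in the carousel, do not knock the mallet, stone or pencil tin about, and let go of everything at the end.

Things in the scene. Friction and masses are not known exactly. Their poses are not given: they have to be found in the camera images.
- guard: Fixed stand and clear roof of the carousel. Origin on the carousel's axis at the bench surface, z up. Roof 320 mm across, top 66 mm above the bench, on four posts, covers all but a wedge facing -x of this frame, roughly to the robot: the opening, free over |y| < 35 mm + 0.36 |x| for x < -32 mm (73 mm either side at a handle). Only a gouge there can be picked.
- carousel: Round wooden tray under the roof, 296 mm across, turning on the guard's axis; floor 20, rim 38, dividers 50 mm above the bench. Six equal compartments, a gouge in each, about radial, blade to the hub, handle centre some 108 mm from the axis. No end stops; friction about 0.08 N m; stays where left. Origin on the axis at the bench surface.
- knob (a point): Centre of the round black fluted knob on the carousel's axis, 98 mm above the bench: 42 mm diameter, 40 mm high (78 to 118 mm above the bench), 12 mm clear of the roof under it. Turns the carousel one to one, either way.
- gouge_red: Palm gouge with a red band, loose, the wanted one. Square wooden handle 55 long x 26 wide x 28 high, rounded edges; brass ferrule and thin steel blade (12 wide) go on along +x: it runs from x = -27.5 to +64.5 mm. About 60 g. Origin: centre of the handle's underside; x to the blade tip, z up. Starts in the carousel under the roof, 97 to 180 degrees round from the opening.
- gouge_white: Palm gouge with a white band, same shape as gouge_red. A bystander: stays in the carousel.
- gouge_yellow: Palm gouge with a yellow band, same shape as gouge_red. A bystander: stays in the carousel.
- gouge_green: Palm gouge with a green band, same shape as gouge_red. A bystander: stays in the carousel.
- gouge_blue: Palm gouge with a blue band, same shape as gouge_red. A bystander: stays in the carousel.
- gouge_black: Palm gouge with a black band, same shape as gouge_red. A bystander: stays in the carousel.
- carton: Cardboard blank fixed on the bench: base 110 (x) x 150 (y) x 6 mm its back wall (x = +55 mm) already up and fixed; three flaps hinged on edges x = -55, y = +75, y = -75 mm, 6 mm above the bench. Flaps: 45 mm from hinge to free edge, 4 mm thick; raised, all sides top out 51 mm above the bench and enclose 110 x 150 mm, outer faces 4 mm outside the hinge lines. Origin: centre of the base's underside, z up.
- side_front (a joint): Angle of the carton's front flap (at x = -55, 150 mm wide): 0 flat outwards, 1.57 upright at its stop. Stiff crease (0.02 N m), stays where left. Starts half risen, 0.5 to 0.9, free edge 28 to 41 mm above the bench; push it up from outside in an arc, rising with its free edge (a level push on a low flap jams).
- side_left (a joint): Angle of the carton's left flap (at y = +75, 110 mm wide): 0 flat outwards, 1.57 upright at its stop. Stiff crease (0.02 N m), stays where left. Starts half risen, 0.5 to 0.9, free edge 28 to 41 mm above the bench; push it up from outside in an arc, rising with its free edge (a level push on a low flap jams).
- side_right (a joint): Angle of the carton's right flap (at y = -75, 110 mm wide): 0 flat outwards, 1.57 upright at its stop. Stiff crease (0.02 N m), stays where left. Starts half risen, 0.5 to 0.9, free edge 28 to 41 mm above the bench; push it up from outside in an arc, rising with its free edge (a level push on a low flap jams).
- mallet: Loose carver's mallet, wooden round head 72 mm across, lying at the back. Bystander. Origin on the bench under the handle's front end.
- stone: Loose sharpening stone in a wooden holder, 210 x 75 x 34 mm, left of the carton. Bystander. Origin: centre of its underside.
- pencil_tin: Loose blue tin of pencils, 76 mm across, 90 mm high (pencils to 160). Bystander. Origin: centre of its underside.

How it is judged:
By the outcome, as a careful person would: the job done as asked, in the order asked, and still so for the second after the job is handed in, with the robot touching nothing.
It also fails if it takes over 72 s, if anything falls off the work surface, if the arm or the gripper's body presses on something with over 40 N, if the wrist force passes 120 N, or if a joint passes its speed limit or range.

## Working session

There is one attempt and no reset: what is moved stays moved. The work goes in short steps, Python scripts to look and compute and a tool call to move; the robot and the scene stay as the last step left them, time stands still between calls to the robot, and variables do not carry over. Pictures are saved under pics/ and viewed, at most 13 in all, crops included, and the job is handed in when it is done.

Besides the shell and the picture viewer there is one more tool, called after "Emit:" as name(argument=value, ...), one argument or row to a line, values as JSON. apply_moves: Moves the arm, as the interface text tells. Shifts and turns lie within -1 to 1; 1 stands for 800 mm of shift or 180 degrees of turn. Its arguments: {"type":"object","properties":{"claw":{"type":"array","items":{"type":"number"}},"travel":{"type":"array","items":{"type":"array","items":{"type":"number"}}},"turn":{"type":"array","items":{"type":"array","items":{"type":"number"}}},"newtons":{"type":"number"}},"required":["claw","travel","turn"]}

```bash
mkdir -p pics; python3 - <<'E'
from station import manip
import cv2,pickle
s=manip.sense();print({k:s[k] for k in('t','tcp_pos','tool_rot','force','finger_gap')})
d={}
for n in('side','top'):
    p=manip.snapshot(n);d[n]=p
    cv2.imwrite(f'pics/{n}0.png',p['pixels'][:,:,::-1]);print(n,p['intrinsics'],p['R'],p['t'])
pickle.dump(d,open('d0.pkl','wb'))
E
```

```text
{'t': 0.0, 'tcp_pos': array([0.25425291, 0.57011957, 0.20392771]), 'tool_rot': array([ 2.08365513e-01,  9.78050452e-01, -9.80888254e-04, -4.06021766e-04]), 'force': array([ 0.9688116 , -1.17061861,  0.26679544]), 'finger_gap': 1.0022944564202636}
side [[385.11444679   0.         319.45150854]
 [  0.         385.11444679 202.39978701]
 [  0.           0.           1.        ]] [[-0.99444671 -0.10495888 -0.00770595]
 [-0.07490609  0.75733546 -0.64871572]
 [ 0.07392447 -0.64453599 -0.76099181]] [0.58259519 0.08879438 1.12674114]
top [[416.55229376   0.         326.90165877]
 [  0.         416.55229376 197.53551931]
 [  0.           0.           1.        ]] [[ 2.61604317e-04 -9.99989068e-01  4.66851650e-03]
 [-9.84118162e-01 -1.08617589e-03 -1.77511305e-01]
 [ 1.77514435e-01 -4.54793416e-03 -9.84107688e-01]] [-0.01155319  0.60787018  1.26245147]
```

View pics/top0.png

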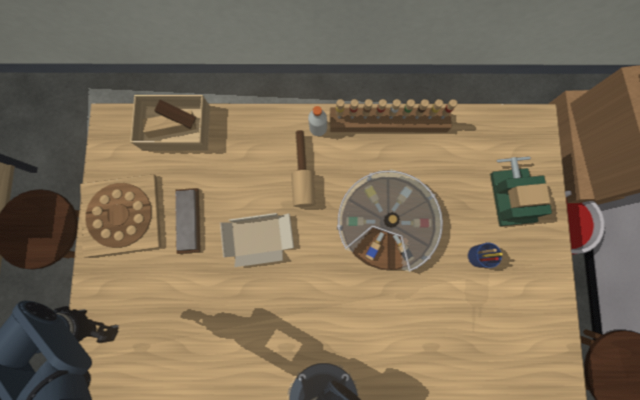

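View pics/side0.png

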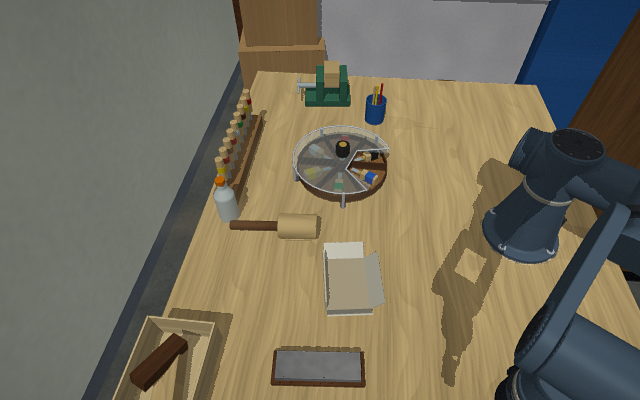

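Top view: the carousel knob is at about (392,219), the carton at (258,242) with its back wall up in the image (+x), and the stone at (188,220). Next I'll enlarge.

```bash
python3 - <<'E'
import pickle,cv2,numpy as np
d=pickle.load(open('d0.pkl','rb'))
t=d['top']['pixels'][165:275,215:450,::-1]; s=d['side']['pixels'][120:320,285:395,::-1]
a=cv2.resize(t[:,:85],None,fx=5,fy=5,interpolation=3);b=cv2.resize(t[:,115:],None,fx=3,fy=3,interpolation=3)
cv2.imwrite('pics/c1.png',cv2.hconcat([a[:550],cv2.copyMakeBorder(b,0,550-b.shape[0],0,0,0)]))
cv2.imwrite('pics/c2.png',cv2.resize(s,None,fx=3,fy=3,interpolation=3))
E
```

```text
(no output)
```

View pics/c1.png

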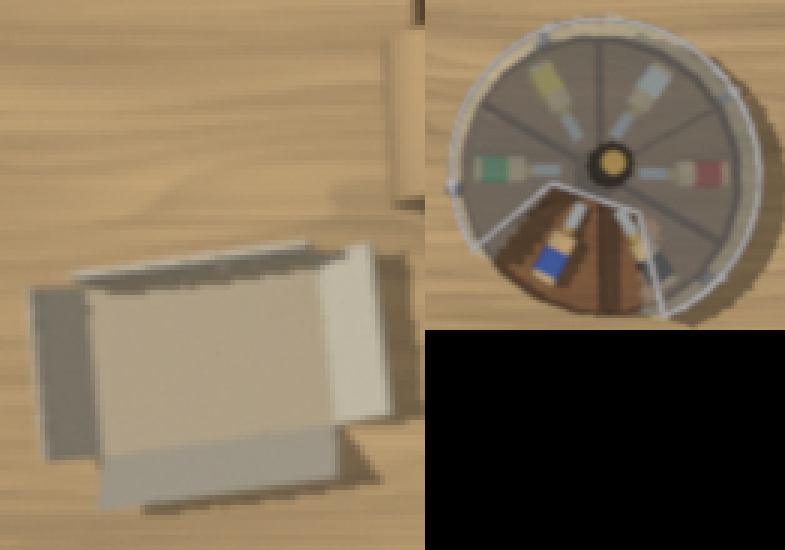

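View pics/c2.png

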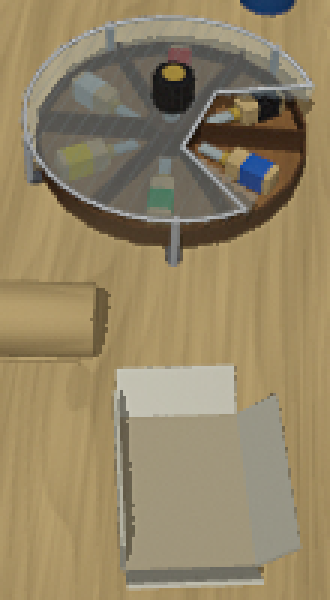

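The crops (5x from (215,165); 3x from (330,165)) show:
- **Carton:** front hinge from (100,458) to (335,427), left flap edge (30,290)–(45,460), right flap edge (372,243)–(390,412), front flap edge (97,508)–(340,478).
- **Knob:** (612,162).
- **Red gouge:** (710,173).
- **Opening:** corners (553,183), (637,210), (480,250), (662,316).

```bash
cat > h.py <<'E'
import numpy as np,pickle
from scipy.spatial.transform import Rotation as R
def ray(p,u,v):
    K=p['intrinsics'];c=-p['R'].T@p['t'];d=p['R'].T@np.linalg.inv(K)@[u,v,1.];return c,d
def atz(p,u,v,z):
    c,d=ray(p,u,v);return c+d*(z-c[2])/d[2]
def dep(p,u,v):
    c,d=ray(p,u,v);return c+d*p['depth'][int(round(v)),int(round(u))]
def tri(p,a,q,b):
    c1,d1=ray(p,*a);c2,d2=ray(q,*b);s=np.linalg.lstsq(np.c_[d1,-d2],c2-c1,rcond=None)[0]
    return (c1+d1*s[0]+c2+d2*s[1])/2, np.linalg.norm(c1+d1*s[0]-c2-d2*s[1])
E
python3 - <<'E'
from h import *
np.set_printoptions(precision=4,suppress=True)
d=pickle.load(open('d0.pkl','rb'));T=d['top'];S=d['side']
A=lambda x,y:(215+x/5-.4,165+y/5-.4)
B=lambda x,y:(330+(x-425)/3-.33,165+y/3-.33)
C=lambda x,y:(285+x/3-.33,120+y/3-.33)
for n,p in dict(HFL=(100,458),HFR=(335,427),HBL=(88,288),HBR=(320,265)).items(): print(n,atz(T,*A(*p),.006))
for n,p in dict(fl=(97,508),fr=(340,478),lf=(45,460),lb=(30,290),rf=(390,412),rb=(372,243)).items(): print(n,atz(T,*A(*p),.035),A(*p))
for n,p in dict(base=(210,370),front=(220,465),left=(68,375),right=(355,340)).items():print('dep',n,dep(T,*A(*p)))
for n,a,b in [('knob',(612,162),(174,74)),('red',(710,173),(179,55)),('green',(493,169),(160,193)),('blue',(550,265),(258,173)),('v1',(553,183),(185,150)),('v2',(637,210),(215,92)),('o1',(480,250),(243,211)),('o2',(662,316),(312,88))]: print(n,tri(T,B(*a),S,C(*b)))
for n,a,b in [('fl',(97,508),(299,547)),('fr',(340,478),(275,393)),('rb',(372,243),(118,367)),('rf',(390,412),(235,366)),('lf',(45,460),(263,583)),('HFL',(100,458),(252,563)),('HFR',(335,427),(236,416))]: print(n,tri(T,A(*a),S,C(*b)))
for n,c in dict(tin=(487,255),stone=(188,220),mallet=(303,190)).items():print(n,dep(T,*c))
E
```

```text
HFL [0.4258 0.2835 0.006 ]
HFR [0.4456 0.1338 0.006 ]
HBL [0.535  0.2956 0.006 ]
HBR [0.5502 0.1456 0.006 ]
fl [0.3939 0.2779 0.035 ] (234.0, 266.20000000000005)
fr [0.4124 0.127  0.035 ] (282.6, 260.20000000000005)
lf [0.4235 0.3116 0.035 ] (223.6, 256.6)
lb [0.5303 0.3258 0.035 ] (220.6, 222.6)
rf [0.4534 0.0964 0.035 ] (292.6, 247.0)
rb [0.5605 0.1095 0.035 ] (289.0, 213.2)
dep base [0.4818 0.2146 0.0081]
dep front [0.421  0.2048 0.0185]
dep left [0.4779 0.3036 0.0172]
dep right [0.5002 0.1207 0.0192]
knob (array([ 0.533 , -0.2052,  0.1168]), np.float64(0.0005230691801054169))
red (array([ 0.5313, -0.3193,  0.0468]), np.float64(0.0021688762234726364))
green (array([ 0.5355, -0.091 ,  0.0552]), np.float64(0.004532289145468092))
blue (array([ 0.4359, -0.1509,  0.0335]), np.float64(0.002035973361053328))
v1 (array([ 0.5171, -0.1525,  0.0592]), np.float64(0.002226884217047968))
v2 (array([ 0.489 , -0.2375,  0.0669]), np.float64(0.0009581773899964275))
o1 (array([ 0.4509, -0.0768,  0.0527]), np.float64(0.003080356784047903))
o2 (array([ 0.3822, -0.2607,  0.0612]), np.float64(1.314802603201502e-05))
fl (array([0.3946, 0.2775, 0.0364]), np.float64(0.001601529990473323))
fr (array([0.4143, 0.1269, 0.0336]), np.float64(0.003822291546139441))
rb (array([0.5612, 0.1099, 0.0301]), np.float64(6.297429147997741e-06))
rf (array([0.4534, 0.097 , 0.0288]), np.float64(0.00076637142991587))
lf (array([0.4238, 0.3113, 0.0356]), np.float64(0.0008214750778642632))
HFL (array([0.4285, 0.2824, 0.0087]), np.float64(0.005676669430217152))
HFR (array([0.4473, 0.1341, 0.0011]), np.float64(0.0029628200936618245))
tin [ 0.4281 -0.5073  0.0508]
stone [0.5387 0.4301 0.0329]
mallet [0.6285 0.0637 0.0726]
```

```bash
cat >> h.py <<'E'
def down(psi,tilt=(0,0,0)):           # tool pointing down, y axis at angle psi (deg), then tilt (deg, tool axes)
    a=np.radians(psi);y=np.array([np.cos(a),np.sin(a),0]);z=np.array([0,0,-1.])
    return R.from_matrix(np.c_[np.cross(y,z),y,z])*R.from_rotvec(tilt,degrees=True)
YAW=7.4;C=np.array([.489,.214])
ex=np.array([np.cos(np.radians(YAW)),np.sin(np.radians(YAW))]);ey=np.array([-ex[1],ex[0]])
def car(x,y,z): return np.r_[C+(x*ex+y*ey)/1000,z/1000]   # carton mm -> world
def plan(start,calls,maxmm=38,maxdeg=6.8):
    """calls: list of lists of (pos,R); prints rows relative to the call's start; returns last pose"""
    p,r=start
    for k,c in enumerate(calls):
        p0,r0=p,r;n=0
        for (q,s) in c:
            tr=np.round(r0.inv().apply(q-p0)/.8,3);tu=np.round((r0.inv()*s).as_rotvec()/np.pi,3)
            pn=p0+r0.apply(tr*.8);rn=r0*R.from_rotvec(tu*np.pi)
            m=int(np.ceil(max(np.linalg.norm(pn-p)*1e3/maxmm,np.degrees((r.inv()*rn).magnitude())/maxdeg,1)-.05))
            n+=m;p,r=pn,rn
            print(k,'x%d'%m,(tr+0.).tolist(),(tu+0.).tolist())
        if n>5:print('  !! rows',n)
    pickle.dump((p,r.as_quat()),open('cmd.pkl','wb'));return p,r
def cmd(): p,q=pickle.load(open('cmd.pkl','rb'));return p,R.from_quat(q)
def lerp(a,b,n):
    d=(a[1].inv()*b[1]).as_rotvec()
    return [[(a[0]+(b[0]-a[0])*i/n,a[1]*R.from_rotvec(d*i/n))] for i in range(1,n+1)]
E
python3 - <<'E'
from h import *
s=(np.array([.255,.571,.205]),down(65.95))
r=down(YAW,(0,-25,0))
L=lambda u,z:(car(0,75+u,z),r)
calls=lerp(s,L(62,90),3)+[[L(60,14)],[L(u,z) for u,z in((44,15),(36,23),(27,30),(18,34),(13,36))]]
plan(s,calls)
E
```

```text
0 x4 [-0.12, -0.047, 0.048] [0.024, -0.042, 0.107]
1 x4 [-0.121, -0.003, 0.066] [0.023, -0.042, 0.106]
2 x4 [-0.104, 0.041, 0.079] [0.024, -0.042, 0.107]
3 x2 [0.038, 0.0, 0.087] [0.0, 0.0, 0.0]
4 x1 [-0.019, 0.0, 0.008] [0.0, 0.0, 0.0]
4 x1 [-0.032, 0.0, 0.003] [0.0, 0.0, 0.0]
4 x1 [-0.046, 0.0, 0.0] [0.0, 0.0, 0.0]
4 x1 [-0.058, 0.0, 0.0] [0.0, 0.0, 0.0]
4 x1 [-0.065, 0.0, 0.0] [0.0, 0.0, 0.0]
```

Emit:
apply_moves(
  claw=[-1,-1,-1,-1],
  travel=[
    [-0.12,-0.047,0.048],
    [-0.12,-0.047,0.048],
    [-0.12,-0.047,0.048],
    [-0.12,-0.047,0.048],
  ],
  turn=[
    [0.024,-0.042,0.107],
    [0.024,-0.042,0.107],
    [0.024,-0.042,0.107],
    [0.024,-0.042,0.107],
  ],
)

```text
t: 0.43
tcp_pos: [0.3284, 0.4939, 0.1637]
tool_rot: [0.371, 0.926, -0.054, 0.057]
force: [-0.6, -0.5, 0.1]
finger_gap: 0.447
gripper_force: 0.0
```

Emit:
apply_moves(
  claw=[-1,-1,-1,-1],
  travel=[
    [-0.121,-0.003,0.066],
    [-0.121,-0.003,0.066],
    [-0.121,-0.003,0.066],
    [-0.121,-0.003,0.066],
  ],
  turn=[
    [0.023,-0.042,0.106],
    [0.023,-0.042,0.106],
    [0.023,-0.042,0.106],
    [0.023,-0.042,0.106],
  ],
)

```text
t: 0.77
tcp_pos: [0.4005, 0.4205, 0.1257]
tool_rot: [0.516, 0.844, -0.1, 0.111]
force: [-0.2, -0.4, -0.1]
finger_gap: 0.002
gripper_force: 0.0
```

Emit:
apply_moves(
  claw=[-1,-1,-1,-1,-1],
  travel=[
    [-0.104,0.041,0.079],
    [-0.104,0.041,0.079],
    [-0.104,0.041,0.079],
    [-0.104,0.041,0.079],
    [-0.104,0.041,0.079],
  ],
  turn=[
    [0.024,-0.042,0.107],
    [0.024,-0.042,0.107],
    [0.024,-0.042,0.107],
    [0.024,-0.042,0.107],
    [0.024,-0.042,0.107],
  ],
)

```text
t: 1.18
tcp_pos: [0.4706, 0.3499, 0.0892]
tool_rot: [0.644, 0.734, -0.143, 0.161]
force: [-0.4, -1.1, 0.0]
finger_gap: 0.003
gripper_force: 0.0
```

```bash
python3 - <<'E'
from station import manip
from h import *
s=manip.sense();r=down(YAW,(0,-25,0))
print(s['tcp_pos'],car(0,137,90),(r.inv()*R.from_quat(s['tool_rot'])).as_rotvec(degrees=True),s['force'],s['finger_gap'],s['q'])
E
```

```text
[0.47056197 0.34989955 0.08922446] [0.471355   0.34985895 0.09      ] [ 0.1575963   0.1515123  -0.11226099] [-0.40784513 -1.13135655  0.0312415 ] 0.0029812498641464766 [ 0.65015073  0.75361741  1.43763165 -0.39896703  1.20739547  0.71162593]
```

Tracking is good. I'll push the left flap.

Emit:
apply_moves(
  claw=[-1,-1,-1,-1],
  travel=[
    [0.038,0,0.087],
    [0.038,0,0.087],
    [0.038,0,0.087],
    [0.038,0,0.087],
  ],
  turn=[
    [0,0,0],
    [0,0,0],
    [0,0,0],
    [0,0,0],
  ],
)

```text
t: 1.52
tcp_pos: [0.4685, 0.3481, 0.0136]
tool_rot: [0.643, 0.735, -0.145, 0.161]
force: [0.4, 0.2, 0.1]
finger_gap: -0.001
gripper_force: 0.0
```

Emit:
apply_moves(
  claw=[-1,-1,-1,-1,-1],
  travel=[
    [-0.01,0,0.004],
    [-0.019,0,0.008],
    [-0.026,0,0.005],
    [-0.032,0,0.003],
    [-0.039,0,0.001],
  ],
  turn=[
    [0,0,0],
    [0,0,0],
    [0,0,0],
    [0,0,0],
    [0,0,0],
  ],
)

```text
t: 1.93
tcp_pos: [0.4754, 0.3193, 0.0284]
tool_rot: [0.645, 0.733, -0.142, 0.162]
force: [-0.3, -0.1, 0.3]
finger_gap: 0.003
gripper_force: 0.0
```

Emit:
apply_moves(
  claw=[-1,-1,-1,-1,-1],
  travel=[
    [-0.007,0,-0.001],
    [-0.014,0,-0.001],
    [-0.019,0,-0.001],
    [-0.026,0,-0.001],
    [-0.026,0,-0.001],
  ],
  turn=[
    [0,0,0],
    [0,0,0],
    [0,0,0],
    [0,0,0],
    [0,0,0],
  ],
)

```text
t: 2.35
tcp_pos: [0.4771, 0.3, 0.0365]
tool_rot: [0.645, 0.733, -0.143, 0.162]
force: [0.1, 0.5, -0.6]
finger_gap: -0.003
gripper_force: 0.0
```

```bash
python3 - <<'E'
from station import manip
from h import *
import cv2
s=manip.sense();print(s['tcp_pos'],car(0,88,36),s['force'])
p=manip.snapshot('top');q=manip.snapshot('side')
a=cv2.resize(p['pixels'][200:280,200:310,::-1],None,fx=4,fy=4,interpolation=3)
b=cv2.resize(q['pixels'][230:330,300:400,::-1],None,fx=3.2,fy=3.2,interpolation=3)
cv2.imwrite('pics/left.png',cv2.hconcat([a,b]))
E
```

```text
[0.47708673 0.30004085 0.03645223] [0.47766599 0.30126706 0.036     ] [ 0.11588952  0.54651527 -0.6310965 ]
```

View pics/left.png

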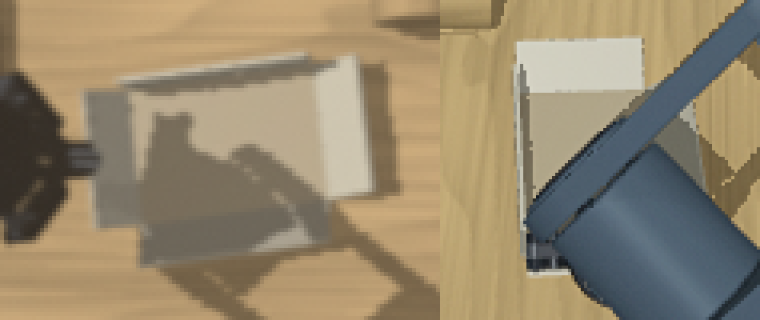

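Top view: the left flap's free edge is still at about crop x=83 (full-image column 221), with the shut fingers above it at crop (85,158). So the fingers slid over the flap without raising it. I'll measure the flap angles and the finger shape from depth.

```bash
python3 - <<'E'
from station import manip
from h import *
np.set_printoptions(precision=1,suppress=True)
T0=pickle.load(open('d0.pkl','rb'))['top'];T1=manip.snapshot('top')
def cloud(p,r=(200,280),c=(200,310)):
    v,u=np.mgrid[r[0]:r[1],c[0]:c[1]];K=p['intrinsics'];d=p['depth'][v,u]
    X=(np.stack([(u-K[0,2])/K[0,0]*d,(v-K[1,2])/K[1,1]*d,d],-1)-p['t'])@p['R']
    X=X.reshape(-1,3)[d.ravel()>0];q=(X[:,:2]-C)*1e3
    return np.c_[q@ex,q@ey,X[:,2]*1e3]
for nm,T in(('t0',T0),('t1',T1)):
    c=cloud(T)
    def prof(n,u,w,W):
        print(nm,n)
        for a in range(-6,48,6):
            m=(u>a)&(u<a+6)&(w)&(c[:,2]<60);print('  ',a+3,m.sum(),np.median(c[m,2]) if m.sum() else '')
    prof('left',c[:,1]-75,(c[:,0]>20)&(c[:,0]<52),0)
    if nm=='t0':
        prof('right',-75-c[:,1],abs(c[:,0])<45,0);prof('front',-55-c[:,0],abs(c[:,1])<60,0)
        b=(abs(c[:,0])<40)&(abs(c[:,1])<60);print('base',np.median(c[b,2]))
    else:
        m=(abs(c[:,0])<25)&(c[:,1]>75)&(c[:,2]>25)&(c[:,2]<80);print(c[m][np.argsort(c[m,2])][:60:2])
E
```

```text
t0 left
   -3 20 5.862392851919318
   3 20 6.23747959350341
   9 26 12.012416104107373
   15 22 20.511184455313643
   21 24 28.159856269222626
   27 26 34.82599124727392
   33 12 38.69487957154189
   39 0 
   45 13 -0.005549187594111161
t0 right
   -3 52 5.911464893905448
   3 48 9.162904249440341
   9 48 13.22601617636725
   15 49 17.31385172837627
   21 53 21.217205329143827
   27 49 25.34593007722699
   33 59 28.549503666950557
   39 60 0.011395194609340924
   45 51 -1.0731316200041272
t0 front
   -3 71 6.228542280813983
   3 68 12.038150879007087
   9 69 16.737665706871027
   15 68 22.75394815390832
   21 71 29.728524515676103
   27 71 35.37842700247262
   33 89 0.5160713793049632
   39 72 0.6738462848404452
   45 73 -1.2827697614988842
base 5.626981292433907
t1 left
   -3 20 5.509600301395602
   3 20 6.39881912467097
   9 23 11.042994258051106
   15 24 19.991446387583366
   21 26 26.898810799398017
   27 26 36.376403299376626
   33 11 37.944138068649984
   39 0 
   45 13 -0.18982040136535416
[[-10.2  96.3  25.5]
 [-17.3  90.5  25.6]
 [-14.2  90.2  25.9]
 [ 11.4  91.1  26.1]
 [ 15.4  97.1  26.1]
 [-10.7  92.8  26.9]
 [ 21.2  93.2  27. ]
 [-13.6  96.   28. ]
 [ 15.5  99.7  28.5]
 [  5.5  97.2  29.3]
 [-13.4  98.7  29.8]
 [-20.1  96.   30.2]
 [ 11.3  93.3  30.2]
 [  1.9  94.1  30.4]
 [ -7.6  94.8  30.7]
 [  8.9  99.7  30.9]
 [-10.4  98.1  31.1]
 [ 24.6  98.2  31.4]
 [ 21.4  98.4  31.9]
 [-23.   98.9  32.3]
 [-10.1 100.8  32.9]
 [ -7.5  97.3  33.3]
 [-13.3 100.9  33.5]
 [-22.8 101.3  35.3]
 [-16.3 103.7  36.3]
 [ -7.4  99.7  36.5]
 [-19.9 100.8  36.6]
 [ 18.8 106.8  37.3]
 [ 18.3 103.5  37.8]
 [ 21.3 103.   39. ]]
```

```bash
python3 - <<'E'
from station import manip
from h import *
import cv2
p=manip.snapshot('wrist');t=manip.snapshot('top')
pickle.dump((p,t),open('d1.pkl','wb'))
a=cv2.resize(t['pixels'][220:265,205:260,::-1],None,fx=8,fy=8,interpolation=cv2.INTER_NEAREST)
b=cv2.resize(p['pixels'][:,:,::-1],(360,225))
cv2.imwrite('pics/w1.png',cv2.hconcat([a,cv2.copyMakeBorder(b,0,360-225,0,0,0)]))
s=manip.sense();print(s['force'],s['tcp_pos'])
K=t['intrinsics']
for P in (car(0,88,36),car(0,97,55),car(0,107,77)):
    q=K@(t['R']@P+t['t']);print(q[:2]/q[2], (q[:2]/q[2]-[205,220])*8)
E
```

```text
[-0.38704268 -0.79447394  0.45348004] [0.47689667 0.30121356 0.035768  ]
[227.55948282 239.19970174] [180.47586254 153.59761389]
[223.25220134 239.08784377] [146.01761069 152.70275019]
[218.24221806 238.93641593] [105.9377445  151.49132747]
```

View pics/w1.png

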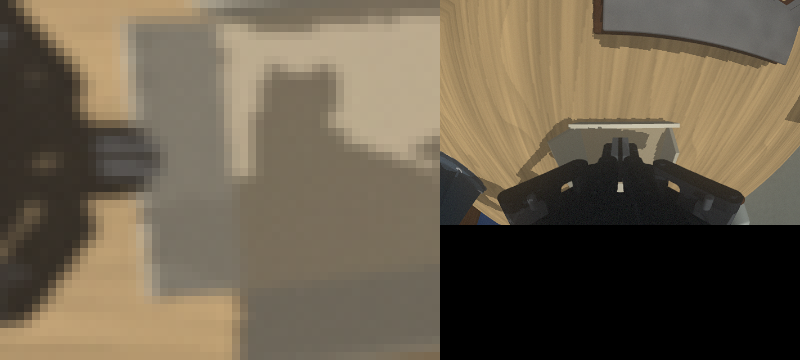

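The wrist view has the flap's edge (light bar at (625,125)) outward of the fingertips at (620,145), so the fingers have passed over the flap. Depth puts the left flap at θ≈0.92, the right at 0.6 and the front at 0.78, and shifts the centre by about 2–3 mm. I'll back off and push lower, looking at it on the way.

```bash
sed -i 's/C=np.array(\[.489,.214\])/C=np.array([.4908,.2170])/' h.py; cat >> h.py <<'E'
def cloud(p,r=(200,280),c=(200,310)):
    v,u=np.mgrid[r[0]:r[1],c[0]:c[1]];K=p['intrinsics'];d=p['depth'][v,u]
    X=(np.stack([(u-K[0,2])/K[0,0]*d,(v-K[1,2])/K[1,1]*d,d],-1)-p['t'])@p['R']
    X=X.reshape(-1,3)[d.ravel()>0];q=(X[:,:2]-C)*1e3
    return np.c_[q@ex,q@ey,X[:,2]*1e3]
def flaps(p):
    c=cloud(p);c=c[c[:,2]<60]
    for n,u,w in(('left',c[:,1]-75,(c[:,0]>20)&(c[:,0]<52)),('right',-75-c[:,1],(abs(c[:,0])<50)),('front',-55-c[:,0],(abs(c[:,1])>25)&(abs(c[:,1])<70))):
        print(n,[(a+2,int(np.median(c[m,2]))) for a in range(-8,52,4) if (m:=(u>a)&(u<a+4)&w).sum()])
E
python3 - <<'E'
from h import *
p,r=cmd();r=down(YAW,(0,-25,0))
L=lambda u,z:(car(0,75+u,z),r)
plan(cmd(),[[(p-r.apply([0,0,.07]),r)],[L(70,70)],[L(64,12)],[L(44,12),L(36,19)],[L(31,25),L(26,29),L(20,32)]])
E
```

```text
0 x2 [0.0, 0.0, -0.087] [0.0, 0.0, 0.0]
1 x2 [0.05, 0.003, 0.017] [0.0, 0.0, 0.0]
2 x2 [0.024, 0.0, 0.069] [0.0, 0.0, 0.0]
3 x1 [-0.023, 0.0, 0.011] [0.0, 0.0, 0.0]
3 x1 [-0.036, 0.0, 0.007] [0.0, 0.0, 0.0]
4 x1 [-0.009, 0.0, -0.004] [0.0, 0.0, 0.0]
4 x1 [-0.017, 0.0, -0.006] [0.0, 0.0, 0.0]
4 x1 [-0.025, 0.0, -0.006] [0.0, 0.0, 0.0]
```

Emit:
apply_moves(
  claw=[-1,-1,-1],
  travel=[
    [0,0,-0.087],
    [0,0,-0.087],
    [0,0,-0.087],
  ],
  turn=[
    [0,0,0],
    [0,0,0],
    [0,0,0],
  ],
)

```text
t: 2.85
tcp_pos: [0.4764, 0.3345, 0.1037]
tool_rot: [0.645, 0.734, -0.137, 0.163]
force: [0.0, -0.8, 0.7]
finger_gap: -0.001
gripper_force: 0.0
```

Emit:
apply_moves(
  claw=[-1,-1],
  travel=[
    [0.05,0.003,0.017],
    [0.05,0.003,0.017],
  ],
  turn=[
    [0,0,0],
    [0,0,0],
  ],
)

```text
t: 3.02
tcp_pos: [0.4699, 0.3636, 0.065]
tool_rot: [0.644, 0.734, -0.143, 0.16]
force: [-0.7, -0.7, -1.3]
finger_gap: 0.002
gripper_force: 0.0
```

Emit:
apply_moves(
  claw=[-1,-1,-1],
  travel=[
    [0.024,0,0.069],
    [0.024,0,0.069],
    [0.024,0,0.069],
  ],
  turn=[
    [0,0,0],
    [0,0,0],
    [0,0,0],
  ],
)

```text
t: 3.27
tcp_pos: [0.4689, 0.3523, 0.0071]
tool_rot: [0.643, 0.734, -0.148, 0.161]
force: [-0.9, 0.2, -0.3]
finger_gap: -0.003
gripper_force: 0.0
```

Emit:
apply_moves(
  claw=[-1,-1,-1,-1,-1],
  travel=[
    [-0.012,0,0.006],
    [-0.023,0,0.011],
    [-0.03,0,0.009],
    [-0.036,0,0.007],
    [-0.036,0,0.007],
  ],
  turn=[
    [0,0,0],
    [0,0,0],
    [0,0,0],
    [0,0,0],
    [0,0,0],
  ],
)

```text
t: 3.68
tcp_pos: [0.4774, 0.3262, 0.0212]
tool_rot: [0.645, 0.733, -0.141, 0.162]
force: [0.1, -0.5, -0.0]
finger_gap: -0.001
gripper_force: 0.0
```

```bash
python3 - <<'E'
from station import manip
from h import *
flaps(manip.snapshot('top'));s=manip.sense();print(s['tcp_pos'],car(0,111,19),s['force'])
E
```

```text
left [(-6, 5), (-2, 5), (2, 7), (6, 14), (10, 18), (14, 24), (18, 27), (22, 33), (26, 36), (30, 39), (42, 0), (46, 0), (50, -1)]
right [(-6, 7), (-2, 6), (2, 6), (6, 8), (10, 12), (14, 14), (18, 17), (22, 20), (26, 23), (30, 25), (34, 28), (38, 28), (42, 0), (46, 0), (50, 0)]
front [(-6, 5), (-2, 6), (2, 9), (6, 12), (10, 15), (14, 20), (18, 24), (22, 28), (26, 32), (30, 36), (34, 1), (38, 0), (42, 0), (46, 0), (50, 0)]
[0.47720595 0.32670868 0.02070356] [0.47650369 0.3270755  0.019     ] [ 0.65110083 -0.54980676  0.11647722]
```

Emit:
apply_moves(
  claw=[-1,-1,-1],
  travel=[
    [-0.005,0,-0.002],
    [-0.009,0,-0.004],
    [-0.009,0,-0.004],
  ],
  turn=[
    [0,0,0],
    [0,0,0],
    [0,0,0],
  ],
)

```text
t: 3.98
tcp_pos: [0.4771, 0.3215, 0.0257]
tool_rot: [0.645, 0.733, -0.142, 0.162]
force: [-0.7, 0.1, 0.2]
finger_gap: 0.002
gripper_force: 0.0
```

```bash
python3 - <<'E'
from station import manip
from h import *
import cv2
t=manip.snapshot('top');flaps(t);s=manip.sense();print(s['tcp_pos'],car(0,106,25),s['force'])
q=manip.snapshot('side');w=manip.snapshot('wrist')
a=cv2.resize(t['pixels'][220:265,205:260,::-1],None,fx=7,fy=7,interpolation=cv2.INTER_NEAREST)
b=cv2.resize(w['pixels'][140:320,220:420,::-1],None,fx=2,fy=2)
b=cv2.copyMakeBorder(b,0,0,0,0,0)[:315]
cv2.imwrite('pics/w2.png',cv2.hconcat([a,b]))
E
```

```text
left [(-6, 5), (-2, 5), (2, 6), (6, 13), (10, 17), (14, 23), (18, 29), (22, 34), (26, 39), (30, 38), (38, 4), (42, 1), (46, 1), (50, 0)]
right [(-6, 4), (-2, 4), (2, 6), (6, 10), (10, 11), (14, 14), (18, 18), (22, 19), (26, 23), (30, 25), (34, 28), (38, 26), (42, 0), (46, 0), (50, -1)]
front [(-6, 4), (-2, 5), (2, 8), (6, 11), (10, 16), (14, 21), (18, 24), (22, 27), (26, 31), (30, 35), (34, 2), (38, 0), (42, 0), (46, 0), (50, 0)]
[0.47697751 0.32167546 0.02533497] [0.47714767 0.32211714 0.025     ] [-0.52739304  0.03605513 -0.38874261]
```

View pics/w2.png

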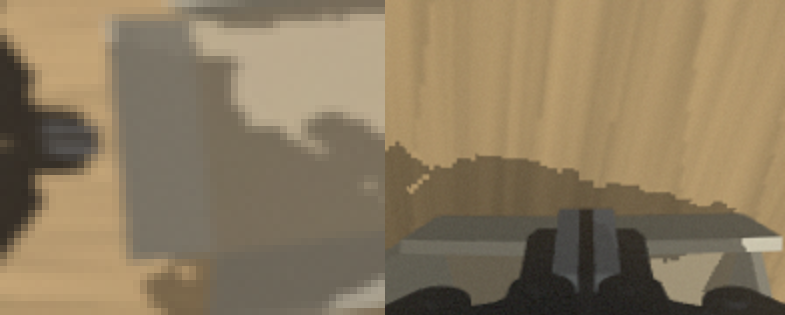

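The top crop shows the fingertips at (98,140), still short of the flap edge at (118,140), with no contact yet. I'll check the finger's actual place in depth.

```bash
python3 - <<'E'
from station import manip
from h import *
np.set_printoptions(precision=1,suppress=True)
t=manip.snapshot('top');c=cloud(t);c[:,1]-=75
m=(abs(c[:,0])<25)&(c[:,1]>5)&(c[:,1]<75)&(c[:,2]>3)
for x0 in range(-24,24,6):
    k=m&(c[:,0]>=x0)&(c[:,0]<x0+6);d=c[k];d=d[np.argsort(d[:,1])];print(x0,[tuple(map(int,a)) for a in d[:,1:][::1]])
E
```

```text
-24 [(5, 14), (7, 7), (8, 15), (8, 16), (10, 20), (11, 18), (12, 24), (14, 21), (16, 24), (17, 20), (17, 31), (18, 28), (20, 34), (21, 30), (22, 37), (23, 36), (25, 39), (25, 37), (28, 39), (28, 38), (51, 104), (54, 103), (55, 88), (56, 97), (58, 98), (59, 96), (60, 104), (62, 98), (63, 102), (65, 146), (66, 135), (66, 123), (66, 93), (67, 99), (67, 120), (67, 129), (68, 97), (70, 129), (71, 96), (71, 97)]
-18 [(5, 14), (5, 12), (8, 14), (8, 14), (9, 23), (10, 18), (12, 22), (13, 22), (14, 28), (16, 20), (17, 31), (18, 27), (19, 33), (20, 32), (21, 38), (22, 34), (25, 36), (25, 35), (27, 40), (40, 63), (40, 61), (42, 66), (43, 66), (44, 70), (44, 69), (48, 70), (48, 79), (49, 77), (49, 88), (50, 95), (51, 90), (51, 100), (51, 78), (54, 93), (54, 101), (55, 98), (55, 118), (55, 119), (56, 105), (56, 125), (57, 102), (58, 121), (59, 126), (60, 131), (61, 121), (61, 131), (62, 95), (62, 135), (64, 131), (64, 139), (64, 97), (65, 146), (65, 135), (65, 145), (68, 96), (72, 91)]
-12 [(5, 12), (5, 10), (7, 14), (8, 12), (9, 21), (10, 19), (11, 25), (12, 23), (15, 22), (16, 32), (16, 19), (1
[... 2106 characters left out ...]
 25), (10, 23), (13, 23), (13, 22), (15, 27), (16, 24), (17, 32), (19, 25), (20, 34), (21, 29), (23, 34), (23, 35), (25, 38), (26, 35), (27, 43), (28, 41), (55, 89), (55, 110), (56, 98), (56, 119), (57, 93), (58, 100), (59, 120), (59, 128), (60, 123), (62, 128), (64, 122), (64, 131), (64, 131), (64, 140)]
18 [(5, 14), (6, 7), (8, 17), (8, 11), (10, 21), (10, 19), (12, 24), (13, 19), (14, 27), (15, 25), (17, 30), (18, 27), (20, 30), (21, 29), (21, 39), (22, 37), (25, 37), (27, 29), (28, 40), (28, 38), (38, 8), (45, 6), (49, 3), (51, 101), (52, 99), (54, 100), (54, 91), (55, 98), (56, 105), (57, 102), (59, 106), (61, 100), (61, 98), (64, 98), (64, 99), (67, 100), (67, 128), (71, 94), (73, 99)]
```

Depth shows the real fingertips ending some 20–25 mm behind the nominal TCP: lowest finger points (36,51) against a TCP of (31,25). I'll confirm this by touching the bench gently.

```bash
python3 - <<'E'
from h import *
r=down(YAW,(0,-25,0))
L=lambda u,z:(car(0,75+u,z),r)
plan(L(31,25),[[L(70,20)],[L(70,8)],[L(70,3)],[L(70,-2)]])
E
```

```text
0 x1 [0.047, 0.0, -0.015] [0.0, 0.0, 0.0]
1 x1 [0.006, 0.0, 0.014] [0.0, 0.0, 0.0]
2 x1 [0.003, 0.0, 0.005] [0.0, 0.0, 0.0]
3 x1 [0.002, 0.0, 0.006] [0.0, 0.0, 0.0]
```

Emit:
apply_moves(
  claw=[-1,-1],
  travel=[
    [0.047,0,-0.015],
    [0.047,0,-0.015],
  ],
  turn=[
    [0,0,0],
    [0,0,0],
  ],
)

```text
t: 4.35
tcp_pos: [0.4718, 0.3655, 0.0189]
tool_rot: [0.644, 0.734, -0.14, 0.161]
force: [-0.1, 0.8, 1.2]
finger_gap: -0.0
gripper_force: 0.0
```

Emit:
apply_moves(
  claw=[-1,-1,-1],
  travel=[
    [0.006,0,0.014],
    [0.006,0,0.014],
    [0.006,0,0.014],
  ],
  turn=[
    [0,0,0],
    [0,0,0],
    [0,0,0],
  ],
)

```text
t: 4.6
tcp_pos: [0.4706, 0.3586, 0.0063]
tool_rot: [0.644, 0.733, -0.145, 0.162]
force: [0.2, -1.0, 0.5]
finger_gap: -0.003
gripper_force: 0.0
```

Emit:
apply_moves(
  claw=[-1,-1],
  travel=[
    [0.003,0,0.005],
    [0.003,0,0.005],
  ],
  turn=[
    [0,0,0],
    [0,0,0],
  ],
)

```text
t: 4.77
tcp_pos: [0.4714, 0.3596, 0.0023]
tool_rot: [0.645, 0.733, -0.144, 0.162]
force: [0.9, -0.7, 0.3]
finger_gap: 0.002
gripper_force: 0.0
```

Emit:
apply_moves(
  claw=[-1,-1],
  travel=[
    [0.002,0,0.006],
    [0.002,0,0.006],
  ],
  turn=[
    [0,0,0],
    [0,0,0],
  ],
)

```text
t: 4.93
tcp_pos: [0.4715, 0.3592, -0.0027]
tool_rot: [0.645, 0.733, -0.143, 0.162]
force: [0.1, -1.0, -0.5]
finger_gap: -0.0
gripper_force: 0.0
```

Emit:
apply_moves(
  claw=[-1,-1],
  travel=[
    [0.003,0,0.006],
    [0.003,0,0.006],
  ],
  turn=[
    [0,0,0],
    [0,0,0],
  ],
)

```text
t: 5.1
tcp_pos: [0.4714, 0.3597, -0.0082]
tool_rot: [0.645, 0.733, -0.143, 0.162]
force: [-0.4, -0.2, -0.1]
finger_gap: -0.004
gripper_force: 0.0
```

Emit:
apply_moves(
  claw=[-1,-1],
  travel=[
    [0.002,0,0.004],
    [0.002,0,0.004],
  ],
  turn=[
    [0,0,0],
    [0,0,0],
  ],
)

```text
t: 5.27
tcp_pos: [0.4714, 0.36, -0.0115]
tool_rot: [0.644, 0.734, -0.143, 0.162]
force: [0.4, -0.6, 0.9]
finger_gap: 0.002
gripper_force: 0.0
```

Emit:
apply_moves(
  claw=[-1,-1],
  travel=[
    [0.002,0,0.004],
    [0.002,0,0.004],
  ],
  turn=[
    [0,0,0],
    [0,0,0],
  ],
)

```text
t: 5.43
tcp_pos: [0.4714, 0.3602, -0.0151]
tool_rot: [0.644, 0.734, -0.143, 0.162]
force: [-0.7, 0.1, -0.4]
finger_gap: 0.001
gripper_force: 0.0
```

Emit:
apply_moves(
  claw=[-1,-1],
  travel=[
    [0.001,0,0.003],
    [0.001,0,0.003],
  ],
  turn=[
    [0,0,0],
    [0,0,0],
  ],
)

```text
t: 5.6
tcp_pos: [0.4715, 0.3599, -0.0174]
tool_rot: [0.644, 0.733, -0.143, 0.162]
force: [0.4, -1.1, 0.4]
finger_gap: 0.002
gripper_force: 0.0
```

Emit:
apply_moves(
  claw=[-1,-1],
  travel=[
    [0.001,0,0.003],
    [0.001,0,0.003],
  ],
  turn=[
    [0,0,0],
    [0,0,0],
  ],
)

```text
t: 5.77
tcp_pos: [0.4716, 0.3596, -0.0199]
tool_rot: [0.645, 0.733, -0.143, 0.162]
force: [0.6, -0.3, -0.0]
finger_gap: -0.0
gripper_force: 0.0
```

```bash
python3 - <<'E'
from station import manip
from h import *
t=manip.snapshot('top');c=cloud(t);c[:,1]-=75
m=(abs(c[:,0])<9)&(c[:,1]>30)&(c[:,1]<85)&(c[:,2]>-9)
d=c[m];d=d[np.argsort(d[:,1])];print([tuple(map(int,a)) for a in d[:,1:]]);s=manip.sense();p=(s['tcp_pos'][:2]-C)*1e3;print(p@ex,p@ey-75,s['force'])
E
```

```text
[(30, 37), (32, 30), (40, -3), (40, -2), (41, 1), (42, 5), (42, 0), (42, 0), (42, 0), (43, 0), (44, 3), (44, 3), (45, 1), (46, -1), (48, -6), (48, 2), (48, 3), (49, 0), (49, -2), (51, -6), (51, 2), (52, 0), (52, 0), (52, 1), (53, -2), (53, 4), (54, 3), (55, 1), (55, 3), (56, -2), (58, 0), (58, 0), (58, 0), (59, -1), (60, -2), (60, -2), (61, 2), (62, -4), (62, 0), (63, -1), (63, -3), (63, -5), (65, 0), (65, 0), (65, 2), (65, 0), (65, 0), (67, -4), (67, 0), (68, 1), (68, -2), (69, -3), (69, -4), (70, -5), (71, 0), (71, 1), (72, -2), (72, -3), (72, 10), (73, 20), (73, -2), (73, 17), (73, 17), (73, 2), (75, 21), (75, 11), (76, -2), (76, -4), (76, 18), (76, 3), (76, 15), (77, -8), (77, 16), (77, 17), (77, 24), (78, 21), (79, 33), (79, 21), (79, 30), (79, 19), (80, 27), (80, 27), (81, 22), (81, 37), (81, 10), (81, 21), (82, 30), (82, 40), (82, 29), (83, 41), (83, 26), (83, 29), (83, 36), (83, 38), (84, 36), (84, 45)]
-0.6515246284384979 68.85571666561566 [-0.62023114 -0.56227585 -0.17548566]
```

Emit:
apply_moves(
  claw=[-1,-1],
  travel=[
    [0.001,0,0.003],
    [0.001,0,0.003],
  ],
  turn=[
    [0,0,0],
    [0,0,0],
  ],
)

```text
t: 5.98
tcp_pos: [0.472, 0.3597, -0.0207]
tool_rot: [0.645, 0.733, -0.143, 0.162]
force: [-1.5, 1.0, 6.4]
finger_gap: -0.004
gripper_force: 2.9
```

Emit:
apply_moves(
  claw=[-1,-1],
  travel=[
    [0.001,0,0.003],
    [0.001,0,0.003],
  ],
  turn=[
    [0,0,0],
    [0,0,0],
  ],
)

```text
t: 6.15
tcp_pos: [0.4721, 0.3596, -0.021]
tool_rot: [0.645, 0.733, -0.143, 0.163]
force: [-4.8, 0.9, 17.3]
finger_gap: -0.0
gripper_force: 8.3
```

Emit:
apply_moves(
  claw=[-1,-1],
  travel=[
    [0.001,0,0.002],
    [0.001,0,0.002],
  ],
  turn=[
    [0,0,0],
    [0,0,0],
  ],
)

```text
t: 6.32
tcp_pos: [0.4721, 0.3596, -0.0211]
tool_rot: [0.645, 0.733, -0.143, 0.164]
force: [-6.3, 1.8, 23.7]
finger_gap: -0.0
gripper_force: 12.1
```

Contact comes at TCP z = -0.0205, so the real tips are about 27 mm behind the reported TCP. I'll build that offset into the planner and push again.

```bash
cat >> h.py <<'E'
OFF=.027
def tip(p,r): return (np.asarray(p)+r.apply([0,0,OFF]),r)   # wanted real fingertip -> nominal TCP pose
E
python3 - <<'E'
from h import *
r=down(YAW,(0,-25,0));p,_=cmd();p=p+r.apply(np.array([.012,0,.028])*.8);print(p)
L=lambda u,z:tip(car(0,75+u,z),r)
plan((p,r),[[L(62,18)],[L(45,16),L(37,20),L(30,25),L(24,29)],[L(18,33),L(14,36),L(12,36)]])
E
```

```text
[ 0.47226559  0.35970707 -0.02621838]
0 x1 [-0.031, 0.0, -0.013] [0.0, 0.0, 0.0]
1 x1 [-0.018, 0.0, 0.012] [0.0, 0.0, 0.0]
1 x1 [-0.03, 0.0, 0.011] [0.0, 0.0, 0.0]
1 x1 [-0.04, 0.0, 0.009] [0.0, 0.0, 0.0]
1 x1 [-0.049, 0.0, 0.008] [0.0, 0.0, 0.0]
2 x1 [-0.009, 0.0, -0.001] [0.0, 0.0, 0.0]
2 x1 [-0.015, 0.0, -0.003] [0.0, 0.0, 0.0]
2 x1 [-0.017, 0.0, -0.002] [0.0, 0.0, 0.0]
```

Emit:
apply_moves(
  claw=[-1,-1,-1],
  travel=[
    [0,0,-0.013],
    [-0.031,0,-0.013],
    [-0.031,0,-0.013],
  ],
  turn=[
    [0,0,0],
    [0,0,0],
    [0,0,0],
  ],
)

```text
t: 6.57
tcp_pos: [0.4748, 0.3395, -0.0045]
tool_rot: [0.645, 0.733, -0.143, 0.163]
force: [-0.4, 0.0, -0.5]
finger_gap: -0.002
gripper_force: 0.0
```

Emit:
apply_moves(
  claw=[-1,-1,-1,-1,-1],
  travel=[
    [-0.018,0,0.012],
    [-0.03,0,0.011],
    [-0.04,0,0.009],
    [-0.049,0,0.008],
    [-0.049,0,0.008],
  ],
  turn=[
    [0,0,0],
    [0,0,0],
    [0,0,0],
    [0,0,0],
    [0,0,0],
  ],
)

```text
t: 6.98
tcp_pos: [0.4795, 0.3026, 0.005]
tool_rot: [0.645, 0.733, -0.143, 0.162]
force: [-0.8, 0.1, -0.2]
finger_gap: 0.001
gripper_force: 0.0
```

Emit:
apply_moves(
  claw=[-1,-1,-1,-1],
  travel=[
    [-0.009,0,-0.001],
    [-0.015,0,-0.003],
    [-0.017,0,-0.002],
    [-0.017,0,-0.002],
  ],
  turn=[
    [0,0,0],
    [0,0,0],
    [0,0,0],
    [0,0,0],
  ],
)

```text
t: 7.32
tcp_pos: [0.4808, 0.2916, 0.0118]
tool_rot: [0.645, 0.733, -0.143, 0.162]
force: [-0.0, -0.3, 0.1]
finger_gap: 0.003
gripper_force: 0.0
```

```bash
python3 - <<'E'
from station import manip
from h import *
flaps(manip.snapshot('top'));s=manip.sense();print(s['tcp_pos'],cmd()[0],s['force'])
E
```

```text
left [(-6, 5), (-2, 17), (2, 40), (6, 47), (14, 0), (18, 0), (22, 0), (26, -1), (30, 0), (34, -2), (38, -1), (42, 0), (46, -1), (50, 0)]
right [(-6, 7), (-2, 5), (2, 7), (6, 8), (10, 11), (14, 15), (18, 17), (22, 20), (26, 22), (30, 24), (34, 28), (38, 27), (42, 0), (46, 0), (50, 0)]
front [(-6, 5), (-2, 6), (2, 9), (6, 12), (10, 16), (14, 20), (18, 23), (22, 27), (26, 31), (30, 35), (34, 2), (38, 0), (42, 0), (46, -1), (50, 0)]
[0.48070189 0.29168485 0.01162038] [0.4810189  0.2923103  0.01165212] [-0.74628481 -0.42025096 -0.00478186]
```

Emit:
apply_moves(
  claw=[-1,-1,-1],
  travel=[
    [-0.003,0,0.002],
    [-0.004,0,0.002],
    [-0.004,0,0.002],
  ],
  turn=[
    [0,0,0],
    [0,0,0],
    [0,0,0],
  ],
)

```text
t: 7.62
tcp_pos: [0.4811, 0.291, 0.0113]
tool_rot: [0.645, 0.734, -0.14, 0.161]
force: [-3.2, 7.7, 2.8]
finger_gap: 0.0
gripper_force: 3.8
```

Emit:
apply_moves(
  claw=[-1,-1,-1],
  travel=[
    [-0.002,0,0.001],
    [-0.003,0,0.001],
    [-0.003,0,0.001],
  ],
  turn=[
    [0,0,0],
    [0,0,0],
    [0,0,0],
  ],
)

```text
t: 7.87
tcp_pos: [0.4812, 0.2908, 0.0113]
tool_rot: [0.646, 0.734, -0.138, 0.16]
force: [-5.5, 12.5, 2.5]
finger_gap: 0.004
gripper_force: 6.7
```

Emit:
apply_moves(
  claw=[-1,-1,-1],
  travel=[
    [-0.002,0,0.001],
    [-0.003,0,0.001],
    [-0.003,0,0.001],
  ],
  turn=[
    [0,0,0],
    [0,0,0],
    [0,0,0],
  ],
)

```text
t: 8.12
tcp_pos: [0.4814, 0.2907, 0.0114]
tool_rot: [0.646, 0.734, -0.136, 0.158]
force: [-6.9, 18.3, 3.2]
finger_gap: -0.002
gripper_force: 9.6
```

```bash
python3 - <<'E'
from h import *
T=pickle.load(open('d0.pkl','rb'))['top']
for v in (200,204,208,212):print(v,atz(T,303,v,.036),T['depth'][v,303],dep(T,303,v))
p,_=cmd();rl=down(YAW,(0,-25,0));p=p+rl.apply(np.array([-.01,0,.004])*.8)
rr=down(YAW,(0,25,0))
L=lambda u,z:tip(car(0,75+u,z),rl)
Q=lambda u,z:tip(car(-22,-75-u,z),rr)
calls=[[(p+rl.apply([.03,0,0]),rl),(p+rl.apply([.03,0,-.1]),rl)]]
calls+=lerp(calls[0][-1],Q(66,90),3)+[[Q(64,11)],[Q(45,10),Q(38,16),Q(30,23),Q(24,29)],[Q(18,33),Q(13,36),Q(11,36)]]
plan((p,rl),calls)
E
```

```text
200 [0.60309594 0.06530557 0.036     ] 1.300489 [0.5973798  0.06354673 0.06881061]
204 [0.59011786 0.06517002 0.036     ] 1.3096474 [0.58657577 0.06401686 0.0575532 ]
208 [0.57718453 0.06503494 0.036     ] 1.3719567 [ 0.58371884  0.06729337 -0.00629277]
212 [0.56429571 0.06490032 0.036     ] 1.3656776 [ 0.56985371  0.06694757 -0.00241167]
0 x1 [0.038, 0.0, 0.0] [0.0, 0.0, 0.0]
0 x3 [0.038, 0.0, -0.125] [0.0, 0.0, 0.0]
1 x3 [-0.097, -0.009, 0.056] [0.0, 0.093, 0.0]
2 x3 [-0.108, -0.009, 0.026] [0.0, 0.092, 0.0]
3 x3 [-0.112, -0.009, -0.006] [0.0, 0.093, 0.0]
4 x3 [-0.039, 0.0, 0.091] [0.0, 0.0, 0.0]
5 x1 [0.021, 0.0, 0.011] [0.0, 0.0, 0.0]
5 x1 [0.032, 0.0, 0.008] [0.0, 0.0, 0.0]
5 x1 [0.045, 0.0, 0.004] [0.0, 0.0, 0.0]
5 x1 [0.055, 0.0, 0.001] [0.0, 0.0, 0.0]
6 x1 [0.009, 0.0, -0.002] [0.0, 0.0, 0.0]
6 x1 [0.016, 0.0, -0.002] [0.0, 0.0, 0.0]
6 x1 [0.018, 0.0, -0.001] [0.0, 0.0, 0.0]
```

Emit:
apply_moves(
  claw=[-1,-1,-1,-1,-1],
  travel=[
    [0.038,0,0],
    [0.038,0,-0.125],
    [0.038,0,-0.125],
    [0.038,0,-0.125],
    [0.038,0,-0.125],
  ],
  turn=[
    [0,0,0],
    [0,0,0],
    [0,0,0],
    [0,0,0],
    [0,0,0],
  ],
)

```text
t: 8.53
tcp_pos: [0.4751, 0.3562, 0.0932]
tool_rot: [0.644, 0.734, -0.138, 0.163]
force: [0.3, 0.5, -0.4]
finger_gap: -0.005
gripper_force: 0.0
```

Emit:
apply_moves(
  claw=[-1,-1,-1],
  travel=[
    [-0.097,-0.009,0.056],
    [-0.097,-0.009,0.056],
    [-0.097,-0.009,0.056],
  ],
  turn=[
    [0,0.093,0],
    [0,0.093,0],
    [0,0.093,0],
  ],
)

```text
t: 8.78
tcp_pos: [0.474, 0.2546, 0.0806]
tool_rot: [0.66, 0.748, -0.051, 0.051]
force: [-0.4, -0.3, -0.1]
finger_gap: -0.002
gripper_force: 0.0
```

Emit:
apply_moves(
  claw=[-1,-1,-1],
  travel=[
    [-0.108,-0.009,0.026],
    [-0.108,-0.009,0.026],
    [-0.108,-0.009,0.026],
  ],
  turn=[
    [0,0.092,0],
    [0,0.092,0],
    [0,0.092,0],
  ],
)

```text
t: 9.03
tcp_pos: [0.4793, 0.1822, 0.0733]
tool_rot: [0.659, 0.75, 0.035, -0.046]
force: [0.6, -0.5, -0.6]
finger_gap: -0.001
gripper_force: 0.0
```

Emit:
apply_moves(
  claw=[-1,-1,-1,-1],
  travel=[
    [-0.112,-0.009,-0.006],
    [-0.112,-0.009,-0.006],
    [-0.112,-0.009,-0.006],
    [-0.112,-0.009,-0.006],
  ],
  turn=[
    [0,0.093,0],
    [0,0.093,0],
    [0,0.093,0],
    [0,0.093,0],
  ],
)

```text
t: 9.37
tcp_pos: [0.4869, 0.0864, 0.067]
tool_rot: [0.65, 0.733, 0.131, -0.152]
force: [-0.3, -0.3, 0.8]
finger_gap: 0.002
gripper_force: 0.0
```

Emit:
apply_moves(
  claw=[-1,-1,-1,-1],
  travel=[
    [-0.039,0,0.091],
    [-0.039,0,0.091],
    [-0.039,0,0.091],
    [-0.039,0,0.091],
  ],
  turn=[
    [0,0,0],
    [0,0,0],
    [0,0,0],
    [0,0,0],
  ],
)

```text
t: 9.7
tcp_pos: [0.4809, 0.0947, -0.0126]
tool_rot: [0.647, 0.735, 0.127, -0.157]
force: [0.1, 0.4, 0.4]
finger_gap: -0.002
gripper_force: 0.0
```

Emit:
apply_moves(
  claw=[-1,-1,-1,-1,-1],
  travel=[
    [0.021,0,0.011],
    [0.032,0,0.008],
    [0.045,0,0.004],
    [0.055,0,0.001],
    [0.055,0,0.001],
  ],
  turn=[
    [0,0,0],
    [0,0,0],
    [0,0,0],
    [0,0,0],
    [0,0,0],
  ],
)

```text
t: 10.12
tcp_pos: [0.4795, 0.1355, 0.0086]
tool_rot: [0.645, 0.737, 0.13, -0.151]
force: [0.8, -0.1, 0.6]
finger_gap: 0.002
gripper_force: 0.1
```

Emit:
apply_moves(
  claw=[-1,-1,-1,-1],
  travel=[
    [0.009,0,-0.002],
    [0.016,0,-0.002],
    [0.018,0,-0.001],
    [0.018,0,-0.001],
  ],
  turn=[
    [0,0,0],
    [0,0,0],
    [0,0,0],
    [0,0,0],
  ],
)

```text
t: 10.45
tcp_pos: [0.4804, 0.1371, 0.0099]
tool_rot: [0.645, 0.741, 0.125, -0.142]
force: [-6.0, -37.6, -8.2]
finger_gap: -0.003
gripper_force: 18.3
```

```bash
python3 - <<'E'
from station import manip
from h import *
flaps(manip.snapshot('top'));s=manip.sense();print(s['tcp_pos'],cmd()[0],s['force'])
E
```

```text
left []
right []
front []
[0.48042198 0.13709819 0.00989253] [0.4789751  0.14033912 0.01130723] [ -5.65626758 -36.50570487  -8.12200902]
```

```bash
sed -i 's/C=np.array(\[.4908,.2170\])/C=np.array([.4910,.2156])/' h.py; python3 - <<'E'
from h import *
p,rr=cmd()
rf=down(YAW,(-14,0,0))
Q=lambda u,z:tip(car(-55-u,25,z),rf)
calls=[[(p+rr.apply([-.04,0,0]),rr),(p+rr.apply([-.04,0,-.09]),rr)]]
calls+=lerp(calls[0][-1],Q(70,95),3)+[[Q(66,17)]]
calls+=[[Q(49,17),Q(42,22),Q(35,27),Q(28,32)],[Q(23,34),Q(20,35)]]
plan((p,rr),calls)
E
```

```text
0 x2 [-0.05, 0.0, 0.0] [0.0, 0.0, 0.0]
0 x3 [-0.05, 0.0, -0.113] [0.0, 0.0, 0.0]
1 x2 [0.064, -0.04, 0.034] [-0.026, -0.046, -0.006]
2 x2 [0.068, -0.042, 0.02] [-0.025, -0.046, -0.005]
3 x2 [0.071, -0.041, 0.007] [-0.026, -0.046, -0.006]
4 x2 [0.0, -0.019, 0.095] [0.0, 0.0, 0.0]
5 x1 [0.0, 0.021, 0.006] [0.0, 0.0, 0.0]
5 x1 [0.0, 0.031, 0.002] [0.0, 0.0, 0.0]
5 x1 [0.0, 0.041, -0.002] [0.0, 0.0, 0.0]
5 x1 [0.0, 0.051, -0.006] [0.0, 0.0, 0.0]
6 x1 [0.0, 0.007, -0.001] [0.0, 0.0, 0.0]
6 x1 [0.0, 0.011, -0.001] [0.0, 0.0, 0.0]
```

Emit:
apply_moves(
  claw=[-1,-1,-1,-1,-1],
  travel=[
    [-0.05,0,0],
    [-0.05,0,-0.113],
    [-0.05,0,-0.113],
    [-0.05,0,-0.113],
    [-0.05,0,-0.113],
  ],
  turn=[
    [0,0,0],
    [0,0,0],
    [0,0,0],
    [0,0,0],
    [0,0,0],
  ],
)

```text
t: 10.92
tcp_pos: [0.4895, 0.0744, 0.0819]
tool_rot: [0.647, 0.736, 0.131, -0.151]
force: [-0.3, 0.2, 0.8]
finger_gap: 0.002
gripper_force: 0.0
```

Emit:
apply_moves(
  claw=[-1,-1,-1],
  travel=[
    [0.064,-0.04,0.034],
    [0.064,-0.04,0.034],
    [0.064,-0.04,0.034],
  ],
  turn=[
    [-0.026,-0.046,-0.006],
    [-0.026,-0.046,-0.006],
    [-0.026,-0.046,-0.006],
  ],
)

```text
t: 11.17
tcp_pos: [0.4365, 0.1349, 0.0753]
tool_rot: [0.651, 0.747, 0.11, -0.078]
force: [-0.8, -0.2, -0.4]
finger_gap: -0.005
gripper_force: 0.0
```

Emit:
apply_moves(
  claw=[-1,-1,-1],
  travel=[
    [0.068,-0.042,0.02],
    [0.068,-0.042,0.02],
    [0.068,-0.042,0.02],
  ],
  turn=[
    [-0.025,-0.046,-0.005],
    [-0.025,-0.046,-0.005],
    [-0.025,-0.046,-0.005],
  ],
)

```text
t: 11.42
tcp_pos: [0.3976, 0.1848, 0.0707]
tool_rot: [0.654, 0.751, 0.092, 0.004]
force: [-1.2, 0.1, -0.5]
finger_gap: 0.004
gripper_force: 0.0
```

Emit:
apply_moves(
  claw=[-1,-1,-1,-1],
  travel=[
    [0.071,-0.041,0.007],
    [0.071,-0.041,0.007],
    [0.071,-0.041,0.007],
    [0.071,-0.041,0.007],
  ],
  turn=[
    [-0.026,-0.046,-0.006],
    [-0.026,-0.046,-0.006],
    [-0.026,-0.046,-0.006],
    [-0.026,-0.046,-0.006],
  ],
)

```text
t: 11.75
tcp_pos: [0.3761, 0.2147, 0.0663]
tool_rot: [0.656, 0.748, 0.07, 0.074]
force: [-0.1, 0.5, -0.6]
finger_gap: -0.0
gripper_force: 0.0
```

```bash
python3 - <<'E'
from station import manip
from h import *
flaps(manip.snapshot('top'));s=manip.sense();rf=down(YAW,(-14,0,0));print(s['tcp_pos'],tip(car(-125,25,95),rf)[0],(rf.inv()*R.from_quat(s['tool_rot'])).as_rotvec(degrees=True),s['q'])
E
```

```text
left [(-6, 5), (-2, 5), (2, 30), (6, 48), (18, 0), (22, -1), (26, 0), (30, -1), (34, 0), (38, -1), (42, 0), (46, 0), (50, 0)]
right [(-6, 5), (-2, 49), (2, 35), (6, 0), (10, 0), (14, 0), (18, 0), (22, 0), (26, 0), (30, -1), (34, 0), (38, 0), (42, 0), (46, -1), (50, 0)]
front [(-6, 5), (-2, 5), (2, 7), (6, 12), (10, 17), (14, 19), (18, 25), (22, 28), (26, 32), (30, 35), (34, 0), (38, 0), (42, 0), (46, -1), (50, 0)]
[0.37332707 0.21597838 0.06612863] [0.3702987  0.22513361 0.06880202] [ 2.46439211 -1.08589934 -0.29129993] [ 0.30574798  0.51809768  2.17432365 -0.21146249  0.25966584  0.37314006]
```

```bash
python3 - <<'E'
from station import manip
from h import *
s=manip.sense();st=(s['tcp_pos'],R.from_quat(s['tool_rot']));print(st[0],s['q'])
rf=down(YAW,(-4,0,0))
Q=lambda u,z:tip(car(-55-u,25,z),rf)
plan(st,[[Q(66,95)],[Q(66,17)]])
E
```

```text
[0.37332707 0.21597838 0.06612863] [ 0.30574798  0.51809768  2.17432365 -0.21146249  0.25966584  0.37314006]
0 x2 [0.012, -0.002, -0.003] [0.042, 0.006, 0.001]
1 x2 [0.0, -0.007, 0.097] [0.0, 0.0, 0.0]
```

Emit:
apply_moves(
  claw=[-1,-1,-1,-1],
  travel=[
    [0.012,-0.002,-0.003],
    [0.012,-0.002,-0.003],
    [0.012,-0.002,-0.003],
    [0.012,-0.002,-0.003],
  ],
  turn=[
    [0.042,0.006,0.001],
    [0.042,0.006,0.001],
    [0.042,0.006,0.001],
    [0.042,0.006,0.001],
  ],
)

```text
t: 12.13
tcp_pos: [0.3736, 0.2233, 0.0681]
tool_rot: [0.66, 0.75, 0.027, 0.023]
force: [0.9, -0.6, -0.5]
finger_gap: -0.002
gripper_force: 0.0
```

```bash
python3 - <<'E'
from station import manip
from h import *
s=manip.sense();st=(s['tcp_pos'],R.from_quat(s['tool_rot']));rf=down(YAW,(-4,0,0))
Q=lambda u,z:tip(car(-55-u,25,z),rf)
print(st[0],Q(66,95)[0],(rf.inv()*st[1]).as_rotvec(degrees=True),s['q'])
plan(st,[[Q(66,17)],[Q(56,17),Q(49,21),Q(43,26),Q(36,31)],[Q(30,35),Q(25,37),Q(21,38)]])
E
```

```text
[0.3735846  0.22332792 0.06812287] [0.36965564 0.22505009 0.06806577] [-0.05688275  0.04817554  0.05607301] [ 0.28891802  0.52082032  2.07312946 -0.02267799  0.47770689  0.18048766]
0 x3 [0.003, -0.011, 0.097] [0.0, 0.0, 0.0]
1 x1 [0.0, 0.012, 0.001] [0.0, 0.0, 0.0]
1 x1 [0.0, 0.021, -0.003] [0.0, 0.0, 0.0]
1 x1 [0.0, 0.029, -0.009] [0.0, 0.0, 0.0]
1 x1 [0.0, 0.038, -0.015] [0.0, 0.0, 0.0]
2 x1 [0.0, 0.008, -0.004] [0.0, 0.0, 0.0]
2 x1 [0.0, 0.014, -0.006] [0.0, 0.0, 0.0]
2 x1 [0.0, 0.019, -0.007] [0.0, 0.0, 0.0]
```

Emit:
apply_moves(
  claw=[-1,-1,-1,-1],
  travel=[
    [0.003,-0.011,0.097],
    [0.003,-0.011,0.097],
    [0.003,-0.011,0.097],
    [0.003,-0.011,0.097],
  ],
  turn=[
    [0,0,0],
    [0,0,0],
    [0,0,0],
    [0,0,0],
  ],
)

```text
t: 12.47
tcp_pos: [0.367, 0.2241, -0.0119]
tool_rot: [0.66, 0.75, 0.023, 0.021]
force: [0.1, 0.4, 0.3]
finger_gap: -0.003
gripper_force: 0.0
```

Emit:
apply_moves(
  claw=[-1,-1,-1,-1,-1],
  travel=[
    [0,0.012,0.001],
    [0,0.021,-0.003],
    [0,0.029,-0.009],
    [0,0.038,-0.015],
    [0,0.038,-0.015],
  ],
  turn=[
    [0,0,0],
    [0,0,0],
    [0,0,0],
    [0,0,0],
    [0,0,0],
  ],
)

```text
t: 12.88
tcp_pos: [0.4044, 0.2301, 0.0084]
tool_rot: [0.66, 0.75, 0.031, 0.026]
force: [-0.3, -0.3, -0.0]
finger_gap: -0.006
gripper_force: 0.1
```

Emit:
apply_moves(
  claw=[-1,-1,-1],
  travel=[
    [0,0.008,-0.004],
    [0,0.014,-0.006],
    [0,0.014,-0.006],
  ],
  turn=[
    [0,0,0],
    [0,0,0],
    [0,0,0],
  ],
)

```text
t: 13.13
tcp_pos: [0.413, 0.231, 0.0114]
tool_rot: [0.66, 0.75, 0.029, 0.025]
force: [0.4, -0.6, -0.4]
finger_gap: -0.002
gripper_force: 0.0
```

```bash
python3 - <<'E'
from station import manip
from h import *
s=manip.sense();st=(s['tcp_pos'],R.from_quat(s['tool_rot']));rf=down(YAW,(-4,0,0))
Q=lambda u,z:tip(car(-55-u,25,z),rf)
print(st[0],Q(25,37)[0],(rf.inv()*st[1]).as_rotvec(degrees=True),s['force']);flaps(manip.snapshot('top'))
E
```

```text
[0.41299208 0.23096878 0.01143523] [0.41031416 0.23033071 0.01006577] [-0.36865937  0.08385489  0.12174876] [ 0.37951839 -0.55778726 -0.43178553]
left [(-6, 6), (-2, 4), (2, 31), (6, 49), (18, 0), (22, 0), (26, -2), (30, -1), (34, -2), (38, 0), (42, 0), (46, 0), (50, 0)]
right [(-6, 6), (-2, 49), (2, 38), (6, 0), (10, 0), (14, 0), (18, -1), (22, 0), (26, 0), (30, 0), (34, 0), (38, 0), (42, 0), (46, 0), (50, 0)]
front [(-6, 5), (-2, 6), (2, 26), (6, 45), (10, 1), (14, 0), (18, 0), (22, 0), (26, 1), (30, 0), (34, 0), (38, 0), (42, 0), (46, 0), (50, 0)]
```

Now I'll push gently to the stop.

Emit:
apply_moves(
  claw=[-1,-1],
  travel=[
    [0,0.003,-0.001],
    [0,0.003,-0.001],
  ],
  turn=[
    [0,0,0],
    [0,0,0],
  ],
)

```text
t: 13.35
tcp_pos: [0.4131, 0.2307, 0.0107]
tool_rot: [0.66, 0.75, 0.027, 0.023]
force: [0.4, -0.0, -0.3]
finger_gap: -0.001
gripper_force: 0.0
```

Emit:
apply_moves(
  claw=[-1,-1],
  travel=[
    [0,0.003,0],
    [0,0.003,0],
  ],
  turn=[
    [0,0,0],
    [0,0,0],
  ],
)

```text
t: 13.52
tcp_pos: [0.4152, 0.231, 0.0106]
tool_rot: [0.66, 0.75, 0.027, 0.023]
force: [-0.6, -1.1, 0.1]
finger_gap: -0.002
gripper_force: 0.2
```

Emit:
apply_moves(
  claw=[-1,-1],
  travel=[
    [0,0.003,0],
    [0,0.003,0],
  ],
  turn=[
    [0,0,0],
    [0,0,0],
  ],
)

```text
t: 13.68
tcp_pos: [0.4179, 0.2314, 0.0109]
tool_rot: [0.66, 0.75, 0.027, 0.023]
force: [0.2, -0.9, -0.8]
finger_gap: 0.0
gripper_force: 0.2
```

Emit:
apply_moves(
  claw=[-1,-1],
  travel=[
    [0,0.002,0],
    [0,0.002,0],
  ],
  turn=[
    [0,0,0],
    [0,0,0],
  ],
)

```text
t: 13.85
tcp_pos: [0.4194, 0.2316, 0.0111]
tool_rot: [0.66, 0.75, 0.027, 0.023]
force: [0.6, -0.3, -0.0]
finger_gap: 0.001
gripper_force: 0.1
```

Emit:
apply_moves(
  claw=[-1,-1],
  travel=[
    [0,0.002,0],
    [0,0.002,0],
  ],
  turn=[
    [0,0,0],
    [0,0,0],
  ],
)

```text
t: 14.02
tcp_pos: [0.4204, 0.2317, 0.0112]
tool_rot: [0.66, 0.75, 0.027, 0.023]
force: [-1.2, 0.1, 0.6]
finger_gap: -0.001
gripper_force: 0.4
```

Emit:
apply_moves(
  claw=[-1,-1],
  travel=[
    [0,0.002,0],
    [0,0.002,0],
  ],
  turn=[
    [0,0,0],
    [0,0,0],
  ],
)

```text
t: 14.18
tcp_pos: [0.4205, 0.2316, 0.0112]
tool_rot: [0.66, 0.75, 0.025, 0.022]
force: [-4.2, 0.1, 0.8]
finger_gap: 0.004
gripper_force: 1.9
```

Emit:
apply_moves(
  claw=[-1,-1],
  travel=[
    [0,0.002,0],
    [0,0.002,0],
  ],
  turn=[
    [0,0,0],
    [0,0,0],
  ],
)

```text
t: 14.35
tcp_pos: [0.4206, 0.2316, 0.0112]
tool_rot: [0.66, 0.75, 0.024, 0.021]
force: [-5.5, 0.3, 3.2]
finger_gap: 0.0
gripper_force: 3.1
```

Emit:
apply_moves(
  claw=[-1,-1],
  travel=[
    [0,0.002,0],
    [0,0.002,0],
  ],
  turn=[
    [0,0,0],
    [0,0,0],
  ],
)

```text
t: 14.52
tcp_pos: [0.4206, 0.2315, 0.0112]
tool_rot: [0.66, 0.75, 0.023, 0.02]
force: [-9.0, 1.9, 3.9]
finger_gap: -0.005
gripper_force: 4.1
```

All three flaps are up. Next I'll move to the knob and take a closer look at the carousel with the arm out of the way.

```bash
python3 - <<'E'
from station import manip
from h import *
s=manip.sense();rf=down(YAW,(-4,0,0));st=(s['tcp_pos'],rf)
r=down(YAW)
a=(st[0]+rf.apply([0,-.03,-.01]),rf);b=(st[0]+rf.apply([0,-.03,-.12]),r)
K=lambda z:tip([.533,-.2052,z],r)
plan(st,[[a,b]]+lerp(b,K(.15),3)+[[K(.08)]])
E
```

```text
0 x1 [0.0, -0.037, -0.012] [0.0, 0.0, 0.0]
0 x3 [0.0, -0.037, -0.15] [0.022, 0.0, 0.0]
1 x4 [-0.186, 0.038, 0.002] [0.0, 0.0, 0.0]
2 x4 [-0.187, 0.039, 0.003] [0.0, 0.0, 0.0]
3 x4 [-0.186, 0.039, 0.002] [0.0, 0.0, 0.0]
4 x2 [0.0, 0.0, 0.088] [0.0, 0.0, 0.0]
```

Emit:
apply_moves(
  claw=[-1,-1,1,1,1],
  travel=[
    [0,-0.037,-0.012],
    [0,-0.037,-0.15],
    [0,-0.037,-0.15],
    [0,-0.037,-0.15],
    [0,-0.037,-0.15],
  ],
  turn=[
    [0,0,0],
    [0.022,0,0],
    [0.022,0,0],
    [0.022,0,0],
    [0.022,0,0],
  ],
)

```text
t: 14.93
tcp_pos: [0.3928, 0.2289, 0.135]
tool_rot: [0.661, 0.751, 0.007, 0.005]
force: [0.4, 0.0, 0.3]
finger_gap: 0.423
gripper_force: 0.0
```

Emit:
apply_moves(
  claw=[1,1,1,1,1],
  travel=[
    [-0.186,0.038,0.002],
    [-0.186,0.038,0.002],
    [-0.186,0.038,0.002],
    [-0.186,0.038,0.002],
    [-0.186,0.038,0.002],
  ],
  turn=[
    [0,0,0],
    [0,0,0],
    [0,0,0],
    [0,0,0],
    [0,0,0],
  ],
)

```text
t: 15.35
tcp_pos: [0.4411, 0.0793, 0.1278]
tool_rot: [0.663, 0.749, 0.002, 0.003]
force: [1.0, 0.8, -0.3]
finger_gap: 0.995
gripper_force: 0.0
```

Emit:
apply_moves(
  claw=[1,1,1,1,1],
  travel=[
    [-0.187,0.039,0.003],
    [-0.187,0.039,0.003],
    [-0.187,0.039,0.003],
    [-0.187,0.039,0.003],
    [-0.187,0.039,0.003],
  ],
  turn=[
    [0,0,0],
    [0,0,0],
    [0,0,0],
    [0,0,0],
    [0,0,0],
  ],
)

```text
t: 15.77
tcp_pos: [0.4913, -0.0661, 0.1253]
tool_rot: [0.662, 0.749, 0.002, 0.004]
force: [0.6, -0.1, 0.2]
finger_gap: 1.001
gripper_force: 0.0
```

Emit:
apply_moves(
  claw=[1,1,1,1,1],
  travel=[
    [-0.186,0.039,0.002],
    [-0.186,0.039,0.002],
    [-0.186,0.039,0.002],
    [-0.186,0.039,0.002],
    [-0.186,0.039,0.002],
  ],
  turn=[
    [0,0,0],
    [0,0,0],
    [0,0,0],
    [0,0,0],
    [0,0,0],
  ],
)

```text
t: 16.18
tcp_pos: [0.5402, -0.21, 0.1235]
tool_rot: [0.662, 0.749, 0.001, 0.004]
force: [0.8, -0.0, 1.0]
finger_gap: 1.002
gripper_force: 0.0
```

```bash
python3 - <<'E'
from station import manip
from h import *
import cv2
t=manip.snapshot('top');flaps(t)
s=manip.sense();print(s['tcp_pos'],s['tool_rot'],s['finger_gap'],s['q'])
w=manip.snapshot('wrist');print(w['intrinsics'],w['R'],w['t']);pickle.dump((w,t,s),open('d2.pkl','wb'))
a=cv2.resize(t['pixels'][205:270,215:305,::-1],None,fx=4,fy=4,interpolation=3)
b=cv2.resize(w['pixels'][:,:,::-1],None,fx=.66,fy=.66,interpolation=3)
cv2.imwrite('pics/w3.png',np.hstack([cv2.copyMakeBorder(a,0,4,0,0,0)[:264],b[:264]]))
E
```

```text
left [(-6, 4), (-2, 4), (2, 31), (6, 49), (18, 0), (22, 0), (26, 0), (30, 0), (34, -2), (38, -1), (42, 0), (46, 0), (50, -1)]
right [(-6, 5), (-2, 48), (2, 36), (6, -1), (10, 0), (14, 0), (18, 0), (22, -1), (26, -1), (30, 0), (34, 0), (38, 0), (42, 0), (46, 0), (50, 0)]
front [(-6, 6), (-2, 48), (2, 45), (6, -2), (10, -2), (14, 0), (18, 0), (22, 0), (26, 0), (30, 0), (34, -1), (38, 0), (42, 0), (46, 0), (50, 0)]
[ 0.53806408 -0.20658618  0.123127  ] [0.66179743 0.74967995 0.00122703 0.00162297] 0.9984640856502034 [-0.56147234  0.56753573  1.63659706  0.00236255  0.93386242 -0.68723905]
[[309.70691629   0.         320.18432637]
 [  0.         309.70691629 207.80734385]
 [  0.           0.           1.        ]] [[ 0.99212331  0.12519815  0.00409453]
 [ 0.11957706 -0.95630497  0.26679979]
 [ 0.03731846 -0.26420868 -0.96374328]] [-0.50765966 -0.27468945  0.22464825]
```

View pics/w3.png

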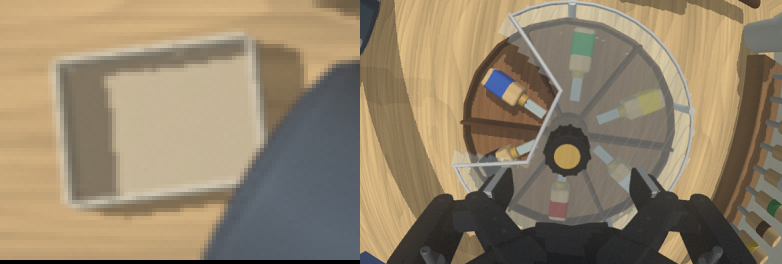

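The left crop shows an open box with all walls up. In the wrist view (0.66×, offset 360) the knob top is at (568,157), the red band at (559,205), the opening corners at (560,92) and (527,163), and its outer corners at (511,15) and (455,165).

```bash
cat >> h.py <<'E'
def wat(w,u,v,z):
    K=w['intrinsics'];x,y=u-K[0,2],v-K[1,2];r=np.hypot(x,y);a=r/K[0,0]
    d=w['R'].T@np.array([np.sin(a)*x/r,np.sin(a)*y/r,np.cos(a)]);c=-w['R'].T@w['t'];return c+d*(z-c[2])/d[2]
E
python3 - <<'E'
from h import *
w,t,s=pickle.load(open('d2.pkl','rb'))
k=wat(w,208/.66,157/.66,.118);print('knob',k)
for n,x,y,z in(('v1',560,92,.066),('v2',527,163,.066),('o1',511,15,.066),('o2',455,165,.066),('red',559,205,.046),('redferr',560,186,.04),('blue',500,83,.046),('green',582,50,.046)):
    p=wat(w,(x-360)/.66,y/.66,z);q=(p-k)[:2];print(n,p,np.hypot(*q)*1e3,np.degrees(np.arctan2(q[1],q[0])))
E
```

```text
knob [ 0.53420356 -0.20640731  0.118     ]
v1 [ 0.51809091 -0.15219184  0.066     ] 56.55912524982592 106.5517723717394
v2 [ 0.48757457 -0.24065976  0.066     ] 57.85752099156662 -143.69996270678945
o1 [ 0.4512488  -0.06797448  0.066     ] 161.38507334684266 120.93181206519236
o2 [ 0.38567636 -0.25997969  0.066     ] 157.89341043796946 -160.16609697532462
red [ 0.53274968 -0.30955519  0.046     ] 103.15812500128129 -90.80753728808955
redferr [ 0.53103806 -0.28113623  0.04      ] 74.79592884770966 -92.42558545517358
blue [ 0.441498   -0.14922624  0.046     ] 108.92197580361878 148.3335863671226
green [ 0.53678628 -0.09952624  0.046     ] 106.91227715090551 88.61575211360412
```

Emit:
apply_moves(
  claw=[1,1,1,1],
  travel=[
    [0.001,-0.005,0.04],
    [0.001,-0.005,0.088],
    [0.001,-0.005,0.088],
    [0.001,-0.005,0.088],
  ],
  turn=[
    [0,0,0],
    [0,0,0],
    [0,0,0],
    [0,0,0],
  ],
)

```text
t: 16.62
tcp_pos: [0.5301, -0.2007, 0.0511]
tool_rot: [0.66, 0.751, 0.0, -0.004]
force: [0.8, -0.7, 0.4]
finger_gap: 1.002
gripper_force: 0.0
```

Emit:
apply_moves(
  claw=[-1,-1,-1,-1,-1],
  travel=[
    [0,0,0],
    [0,0,0],
    [0,0,0],
    [0,0,0],
    [0,0,0],
  ],
  turn=[
    [0,0,0],
    [0,0,0],
    [0,0,0],
    [0,0,0],
    [0,0,0],
  ],
  newtons=40,
)

```text
t: 17.03
tcp_pos: [0.534, -0.2045, 0.0555]
tool_rot: [0.661, 0.751, 0.001, 0.002]
force: [0.4, 0.5, 6.1]
finger_gap: 0.481
gripper_force: 39.8
```

```bash
python3 - <<'E'
from station import manip
s=manip.sense();print(s)
E
```

```text
{'t': 17.0333, 'q': array([-0.56238307,  0.66599588,  1.69146113,  0.00312771,  0.77893297,
       -0.69200455]), 'qd': array([ 1.30688477e-04,  8.68998679e-04,  3.05940193e-04,  2.87567965e-03,
       -4.22273583e-05, -2.29469712e-03]), 'tau': array([ -0.86048668, -40.17204881, -10.2378881 ,  -0.15128327,
        -0.27807967,   0.05740769]), 'tcp_pos': array([ 0.53400568, -0.20452314,  0.05554851]), 'tool_rot': array([0.66065728, 0.75068234, 0.0014976 , 0.0023953 ]), 'force': array([0.40226663, 0.50004269, 6.11712708]), 'ft_torque': array([0.19901266, 0.05748294, 0.07758283]), 'gripper_force': 39.83088791370392, 'finger_gap': 0.4807735541894004}
```

Emit:
apply_moves(
  claw=[-1,-1,-1,-1,-1],
  travel=[
    [0,0,0],
    [0,0,0],
    [0,0,0],
    [0,0,0],
    [0,0,0],
  ],
  turn=[
    [0,0,0.036],
    [0,0,0.072],
    [0,0,0.108],
    [0,0,0.144],
    [0,0,0.18],
  ],
)

```text
t: 17.45
tcp_pos: [0.5347, -0.2049, 0.0556]
tool_rot: [0.845, 0.534, 0.002, 0.002]
force: [2.1, 1.4, 5.3]
finger_gap: 0.484
gripper_force: 40.5
```

Emit:
apply_moves(
  claw=[-1,-1,-1,-1,-1],
  travel=[
    [0,0,0],
    [0,0,0],
    [0,0,0],
    [0,0,0],
    [0,0,0],
  ],
  turn=[
    [0,0,0.036],
    [0,0,0.072],
    [0,0,0.108],
    [0,0,0.144],
    [0,0,0.18],
  ],
)

```text
t: 17.87
tcp_pos: [0.5352, -0.2053, 0.0556]
tool_rot: [0.961, 0.277, 0.003, 0.002]
force: [2.7, 0.2, 3.3]
finger_gap: 0.479
gripper_force: 40.3
```

Emit:
apply_moves(
  claw=[-1,-1,-1,-1,-1],
  travel=[
    [0,0,0],
    [0,0,0],
    [0,0,0],
    [0,0,0],
    [0,0,0],
  ],
  turn=[
    [0,0,0.036],
    [0,0,0.072],
    [0,0,0.108],
    [0,0,0.144],
    [0,0,0.18],
  ],
)

```text
t: 18.28
tcp_pos: [0.5354, -0.206, 0.0556]
tool_rot: [1.0, -0.002, 0.004, 0.002]
force: [2.5, -1.5, 3.2]
finger_gap: 0.481
gripper_force: 40.1
```

Emit:
apply_moves(
  claw=[-1,-1,-1,-1],
  travel=[
    [0,0,0],
    [0,0,0],
    [0,0,0],
    [0,0,0],
  ],
  turn=[
    [0,0,0.03],
    [0,0,0.061],
    [0,0,0.061],
    [0,0,0.061],
  ],
)

```text
t: 18.62
tcp_pos: [0.5355, -0.2062, 0.0555]
tool_rot: [0.996, -0.094, 0.004, 0.001]
force: [2.0, -2.8, 6.7]
finger_gap: 0.478
gripper_force: 41.4
```

```bash
python3 - <<'E'
from station import manip
from h import *
import cv2
s=manip.sense();print(s['tcp_pos'],(down(YAW).inv()*R.from_quat(s['tool_rot'])).as_rotvec(degrees=True),s['force'],s['ft_torque'],s['q'])
t=manip.snapshot('top');w=manip.snapshot('wrist');q=manip.snapshot('side');pickle.dump((w,t,q,s),open('d3.pkl','wb'))
for n,p in(('wrist',w),('top',t),('side',q)):
    h=cv2.cvtColor(p['pixels'],cv2.COLOR_RGB2HSV).astype(int)
    m=((h[...,0]<6)|(h[...,0]>172))&(h[...,1]>130)&(h[...,2]>70)
    k,l,st,c=cv2.connectedComponentsWithStats(m.astype(np.uint8))
    print(n,[(st[i].tolist(),c[i].round(1).tolist()) for i in range(1,k) if st[i,4]>12])
E
```

```text
[ 0.53551641 -0.2061869   0.05549661] [ -0.56344765   0.2562237  108.14628918] [ 2.01985626 -2.81671951  6.7046517 ] [-0.42643992 -0.11603366 -0.10486371] [-0.56311915  0.66681922  1.68942061  0.00230748  0.77622691  1.19361151]
wrist [([633, 295, 7, 12, 49], [636.5, 300.0])]
top [([567, 203, 26, 46, 888], [579.2, 224.0]), ([481, 257, 17, 4, 31], [490.5, 258.5])]
side [([379, 83, 4, 22, 41], [380.5, 93.6]), ([247, 98, 4, 7, 18], [248.8, 101.1]), ([231, 138, 5, 7, 20], [233.3, 141.0]), ([223, 156, 7, 7, 25], [226.3, 159.8]), ([368, 167, 11, 13, 88], [372.9, 172.9])]
```

```bash
python3 - <<'E'
from h import *
r0=down(YAW-108.15);p=np.array([.5345,-.2055,.0535]);r=down(-109)
up=(p+[0,0,.07],r0);g=tip([.432,-.1705,.13],r)
plan((p,r0),[[up],[g]])
E
```

```text
0 x2 [0.0, 0.0, -0.088] [0.0, 0.0, 0.0]
1 x3 [-0.134, -0.019, 0.026] [0.0, 0.0, 0.046]
```

Emit:
apply_moves(
  claw=[1,1,1,1,1],
  travel=[
    [0,0,0],
    [0,0,0],
    [0,0,0],
    [0,0,0],
    [0,0,0],
  ],
  turn=[
    [0,0,0],
    [0,0,0],
    [0,0,0],
    [0,0,0],
    [0,0,0],
  ],
)

```text
t: 19.18
tcp_pos: [0.532, -0.2036, 0.0527]
tool_rot: [0.996, -0.095, 0.0, -0.001]
force: [0.4, 0.1, -0.6]
finger_gap: 0.999
gripper_force: 0.0
```

Emit:
apply_moves(
  claw=[1,1,1],
  travel=[
    [0,0,-0.044],
    [0,0,-0.088],
    [0,0,-0.088],
  ],
  turn=[
    [0,0,0],
    [0,0,0],
    [0,0,0],
  ],
)

```text
t: 19.43
tcp_pos: [0.5361, -0.2062, 0.1288]
tool_rot: [0.996, -0.095, 0.006, 0.002]
force: [0.7, -1.3, 0.5]
finger_gap: 1.001
gripper_force: 0.0
```

Emit:
apply_moves(
  claw=[1,1,1,1,1],
  travel=[
    [-0.134,-0.019,0.026],
    [-0.134,-0.019,0.026],
    [-0.134,-0.019,0.026],
    [-0.134,-0.019,0.026],
    [-0.134,-0.019,0.026],
  ],
  turn=[
    [0,0,0.046],
    [0,0,0.046],
    [0,0,0.046],
    [0,0,0.046],
    [0,0,0.046],
  ],
)

```text
t: 19.85
tcp_pos: [0.4283, -0.1678, 0.1021]
tool_rot: [0.986, -0.167, -0.0, -0.001]
force: [0.5, -0.6, 0.3]
finger_gap: 0.995
gripper_force: 0.0
```

```bash
python3 - <<'E'
from station import manip
from h import *
import cv2
s=manip.sense();print(s['tcp_pos'],(down(-109).inv()*R.from_quat(s['tool_rot'])).as_rotvec(degrees=True),s['finger_gap'])
w=manip.snapshot('wrist');q=manip.snapshot('side');pickle.dump((w,q,s),open('d4.pkl','wb'))
print(-w['R'].T@w['t'],w['R'])
a=w['pixels'][100:400,120:520,::-1]
b=cv2.resize(q['pixels'][120:220,290:400,::-1],None,fx=3.2,fy=3,interpolation=3)
cv2.imwrite('pics/w4.png',cv2.hconcat([a,b]))
E
```

```text
[ 0.4282862  -0.16779843  0.10210667] [ 0.13436442 -0.06193243  0.17768762] 0.9952104163850393
[ 0.49107041 -0.1904926   0.27083579] [[-0.3274646  -0.94485961 -0.00269487]
 [-0.91068885  0.31485917  0.26741265]
 [-0.25181891  0.09002236 -0.96357834]]
```

View pics/w4.png

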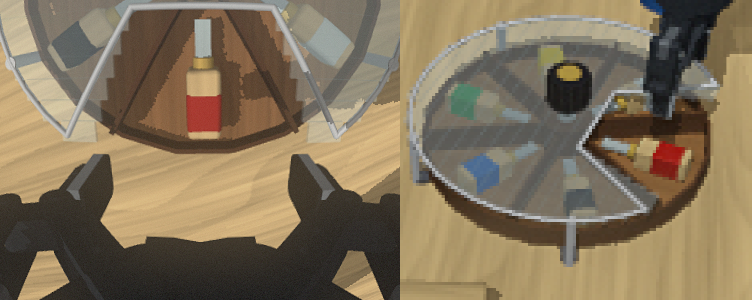

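In the wrist crop (offset (120,100)) the red gouge lies centred in the opening: blade tip (203,20), handle front (203,68), handle back (204,138). In the side crop the band centre is (671,160).

```bash
python3 - <<'E'
from h import *
w,q,s=pickle.load(open('d4.pkl','rb'))
def wray(u,v):
    a,b=wat(w,u,v,.0),wat(w,u,v,.1);return a,b-a
c1,d1=wray(323.5,213);c2,d2=ray(q,290+271/3.2,120+160/3)
k=np.linalg.lstsq(np.c_[d1,-d2],c2-c1,rcond=None)[0];print('band top',c1+d1*k[0],c2+d2*k[1])
P={n:wat(w,120+x,100+y,z) for n,x,y,z in(('tip',203,20,.034),('front',203,68,.046),('back',204,138,.046),('bandc',203.5,113,.047),('l',187,113,.04),('r',221,113,.04))}
for n in P:print(n,P[n])
d=(P['front']-P['back'])[:2];print(np.degrees(np.arctan2(d[1],d[0])),np.hypot(*d));d=(P['tip']-P['back'])[:2];print(np.degrees(np.arctan2(d[1],d[0])),np.hypot(*d))
E
```

```text
band top [ 0.42437435 -0.16949629  0.0344328 ] [ 0.42445791 -0.16948149  0.03441054]
tip [ 0.49345199 -0.19289113  0.034     ]
front [ 0.46018708 -0.18132737  0.046     ]
back [ 0.40834287 -0.16431744  0.046     ]
bandc [ 0.42791991 -0.17061245  0.047     ]
l [ 0.43013491 -0.15786281  0.04      ]
r [ 0.42148854 -0.18286362  0.04      ]
-18.164509530274326 0.05456335161196378
-18.558450595626745 0.08977760388012351
```

```bash
python3 - <<'E'
from h import *
w,q,s=pickle.load(open('d4.pkl','rb'))
r=down(-108.4)
plan((s['tcp_pos'],down(-108.9)),[[tip([.436,-.1734,.075],r)]])
E
```

```text
0 x2 [0.011, 0.004, 0.068] [0.0, 0.0, -0.003]
```

Emit:
apply_moves(
  claw=[0.25,0.25,0.25,0.25,0.25],
  travel=[
    [0.011,0.004,0.02],
    [0.011,0.004,0.05],
    [0.011,0.004,0.068],
    [0.011,0.004,0.068],
    [0.011,0.004,0.068],
  ],
  turn=[
    [0,0,-0.003],
    [0,0,-0.003],
    [0,0,-0.003],
    [0,0,-0.003],
    [0,0,-0.003],
  ],
)

```text
t: 20.37
tcp_pos: [0.4385, -0.1753, 0.0476]
tool_rot: [0.987, -0.162, 0.001, -0.001]
force: [0.2, -0.5, -0.0]
finger_gap: 0.621
gripper_force: 0.0
```

```bash
python3 - <<'E'
from station import manip
from h import *
w=manip.snapshot('wrist');s=manip.sense();print(s['tcp_pos'],s['finger_gap'])
r=down(-108.4);plan((s['tcp_pos'],r),[[tip([.436,-.1734,.021],r)]])
E
```

```text
[ 0.43869123 -0.17544214  0.04825863] 0.6271868138287258
0 x2 [-0.004, -0.001, 0.068] [0.0, 0.0, 0.0]
```

Emit:
apply_moves(
  claw=[0.25,0.25,0.25,0.25,0.25],
  travel=[
    [-0.004,-0.001,0.025],
    [-0.004,-0.001,0.045],
    [-0.004,-0.001,0.06],
    [-0.004,-0.001,0.068],
    [-0.004,-0.001,0.068],
  ],
  turn=[
    [0,0,0],
    [0,0,0],
    [0,0,0],
    [0,0,0],
    [0,0,0],
  ],
)

```text
t: 20.83
tcp_pos: [0.4353, -0.1732, -0.0065]
tool_rot: [0.987, -0.162, 0.001, -0.001]
force: [-0.1, -0.3, -0.2]
finger_gap: 0.626
gripper_force: 0.0
```

Emit:
apply_moves(
  claw=[-1,-1,-1,-1,-1],
  travel=[
    [0,0,0],
    [0,0,0],
    [0,0,0],
    [0,0,0],
    [0,0,0],
  ],
  turn=[
    [0,0,0],
    [0,0,0],
    [0,0,0],
    [0,0,0],
    [0,0,0],
  ],
  newtons=40,
)

```text
t: 21.25
tcp_pos: [0.4356, -0.1734, -0.0053]
tool_rot: [0.987, -0.162, 0.002, -0.0]
force: [0.6, 1.1, 6.1]
finger_gap: 0.299
gripper_force: 40.2
```

Emit:
apply_moves(
  claw=[-1,-1],
  travel=[
    [0,0,-0.015],
    [0,0,-0.015],
  ],
  turn=[
    [0,0,0],
    [0,0,0],
  ],
)

```text
t: 21.42
tcp_pos: [0.4355, -0.1734, 0.007]
tool_rot: [0.987, -0.162, 0.002, -0.0]
force: [0.7, 0.2, -0.1]
finger_gap: 0.295
gripper_force: 39.4
```

```bash
python3 - <<'E'
from station import manip
s=manip.sense();print(s['tcp_pos'],s['finger_gap'],s['force'],s['gripper_force'])
E
```

```text
[ 0.4354759  -0.1734026   0.00696284] 0.29488972107653405 [ 0.69319488  0.24377181 -0.13443779] 39.358007311820984
```

```bash
python3 - <<'E'
from h import *
r0=down(-108.4);p=np.array([.4356,-.1733,.0065]);r1=down(YAW)
up=(p+[0,0,.12],r0);a=car(0,-17,0);pl=(np.r_[a[:2],.12],r1)
plan((p,r0),[[up]]+lerp(up,pl,4)+[[(np.r_[a[:2],.01],r1)]])
print(a)
E
```

```text
0 x4 [0.0, 0.0, -0.15] [0.0, 0.0, 0.0]
1 x5 [-0.02, -0.116, 0.002] [0.0, 0.0, -0.161]
2 x5 [0.039, -0.111, 0.002] [0.0, 0.0, -0.161]
3 x5 [0.088, -0.078, 0.002] [0.0, 0.0, -0.16]
4 x5 [0.115, -0.026, 0.002] [0.0, 0.0, -0.161]
5 x3 [0.0, 0.0, 0.138] [0.0, 0.0, 0.0]
[0.49318953 0.19874159 0.        ]
```

Emit:
apply_moves(
  claw=[-1,-1,-1,-1,-1],
  travel=[
    [0,0,-0.03],
    [0,0,-0.06],
    [0,0,-0.1],
    [0,0,-0.15],
    [0,0,-0.15],
  ],
  turn=[
    [0,0,0],
    [0,0,0],
    [0,0,0],
    [0,0,0],
    [0,0,0],
  ],
)

```text
t: 21.83
tcp_pos: [0.4382, -0.1754, 0.1312]
tool_rot: [0.987, -0.162, 0.007, 0.002]
force: [0.7, -0.0, -0.9]
finger_gap: 0.296
gripper_force: 39.5
```

Emit:
apply_moves(
  claw=[-1,-1,-1,-1,-1],
  travel=[
    [-0.004,-0.023,0],
    [-0.008,-0.046,0.001],
    [-0.012,-0.07,0.001],
    [-0.016,-0.093,0.002],
    [-0.02,-0.116,0.002],
  ],
  turn=[
    [0,0,-0.032],
    [0,0,-0.064],
    [0,0,-0.097],
    [0,0,-0.129],
    [0,0,-0.161],
  ],
)

```text
t: 22.25
tcp_pos: [0.4487, -0.0791, 0.1237]
tool_rot: [0.996, 0.093, 0.001, -0.001]
force: [0.8, 0.2, -1.2]
finger_gap: 0.299
gripper_force: 39.5
```

Emit:
apply_moves(
  claw=[-1,-1,-1,-1,-1],
  travel=[
    [0.008,-0.022,0],
    [0.016,-0.044,0.001],
    [0.023,-0.067,0.001],
    [0.031,-0.089,0.002],
    [0.039,-0.111,0.002],
  ],
  turn=[
    [0,0,-0.032],
    [0,0,-0.064],
    [0,0,-0.097],
    [0,0,-0.129],
    [0,0,-0.161],
  ],
)

```text
t: 22.67
tcp_pos: [0.4634, 0.014, 0.1221]
tool_rot: [0.941, 0.339, 0.001, -0.0]
force: [1.2, -0.7, -0.5]
finger_gap: 0.301
gripper_force: 39.5
```

Emit:
apply_moves(
  claw=[-1,-1,-1,-1,-1],
  travel=[
    [0.018,-0.016,0],
    [0.035,-0.031,0.001],
    [0.053,-0.047,0.001],
    [0.07,-0.062,0.002],
    [0.088,-0.078,0.002],
  ],
  turn=[
    [0,0,-0.032],
    [0,0,-0.064],
    [0,0,-0.096],
    [0,0,-0.128],
    [0,0,-0.16],
  ],
)

```text
t: 23.08
tcp_pos: [0.4783, 0.1067, 0.1206]
tool_rot: [0.827, 0.562, 0.001, -0.0]
force: [0.7, -0.5, -1.2]
finger_gap: 0.299
gripper_force: 39.5
```

Emit:
apply_moves(
  claw=[-1,-1,-1,-1,-1],
  travel=[
    [0.029,-0.006,0],
    [0.058,-0.013,0.001],
    [0.086,-0.02,0.001],
    [0.115,-0.026,0.002],
    [0.115,-0.026,0.002],
  ],
  turn=[
    [0,0,-0.039],
    [0,0,-0.078],
    [0,0,-0.117],
    [0,0,-0.155],
    [0,0,-0.161],
  ],
)

```text
t: 23.5
tcp_pos: [0.4943, 0.2024, 0.1192]
tool_rot: [0.659, 0.752, 0.002, 0.0]
force: [0.3, -1.0, -0.7]
finger_gap: 0.295
gripper_force: 39.5
```

```bash
python3 - <<'E'
from station import manip
from h import *
import cv2
w=manip.snapshot('wrist');s=manip.sense();st=(s['tcp_pos'],R.from_quat(s['tool_rot']));r=down(YAW)
print(st[0],(r.inv()*st[1]).as_rotvec(degrees=True),s['finger_gap'],s['gripper_force'],s['q'])
a=car(0,-17,0)
plan(st,[[(np.r_[a[:2],.04],r)]])
cv2.imwrite('pics/w5.png',w['pixels'][:,:,::-1])
E
```

```text
[0.49357588 0.20064986 0.11913069] [-0.12409014  0.05174978  0.02980901] 0.2964132814035375 39.48185920715332 [1.75750331e-01 5.26377586e-01 1.74781394e+00 1.05195194e-03
 8.65195691e-01 4.64349339e-02]
0 x3 [-0.002, -0.001, 0.099] [0.001, 0.0, 0.0]
```

View pics/w5.png

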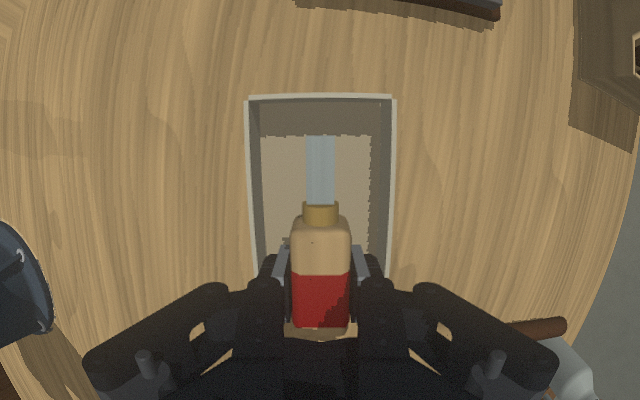

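The wrist view shows the red gouge (320,265) held straight, aligned and centred over the box (walls at x≈250 and 392). I'll lower it.

Emit:
apply_moves(
  claw=[-1,-1,-1,-1,-1],
  travel=[
    [-0.002,-0.001,0.03],
    [-0.002,-0.001,0.06],
    [-0.002,-0.001,0.085],
    [-0.002,-0.001,0.099],
    [-0.002,-0.001,0.099],
  ],
  turn=[
    [0.001,0,0],
    [0.001,0,0],
    [0.001,0,0],
    [0.001,0,0],
    [0.001,0,0],
  ],
)

```text
t: 23.97
tcp_pos: [0.4909, 0.1962, 0.0381]
tool_rot: [0.663, 0.749, -0.003, -0.003]
force: [1.2, 0.2, -1.8]
finger_gap: 0.298
gripper_force: 39.5
```

Emit:
apply_moves(
  claw=[-1,-1,-1,-1,-1],
  travel=[
    [0,0,0.02],
    [0,0,0.04],
    [0,0,0.055],
    [0,0,0.066],
    [0,0,0.066],
  ],
  turn=[
    [0,0,0],
    [0,0,0],
    [0,0,0],
    [0,0,0],
    [0,0,0],
  ],
)

```text
t: 24.38
tcp_pos: [0.4927, 0.1969, -0.013]
tool_rot: [0.662, 0.749, -0.001, -0.001]
force: [-0.0, 0.4, -0.4]
finger_gap: 0.297
gripper_force: 39.5
```

Emit:
apply_moves(
  claw=[-1,-1,-1],
  travel=[
    [0,0,0.003],
    [0,0,0.003],
    [0,0,0.003],
  ],
  turn=[
    [0,0,0],
    [0,0,0],
    [0,0,0],
  ],
)

```text
t: 24.63
tcp_pos: [0.4937, 0.1974, -0.0139]
tool_rot: [0.662, 0.75, 0.0, -0.0]
force: [0.4, 0.4, -0.2]
finger_gap: 0.298
gripper_force: 39.5
```

Emit:
apply_moves(
  claw=[-1,-1],
  travel=[
    [0,0,0.003],
    [0,0,0.003],
  ],
  turn=[
    [0,0,0],
    [0,0,0],
  ],
)

```text
t: 24.8
tcp_pos: [0.4934, 0.1974, -0.0167]
tool_rot: [0.662, 0.75, 0.0, -0.0]
force: [0.4, 0.7, -0.8]
finger_gap: 0.297
gripper_force: 39.5
```

Emit:
apply_moves(
  claw=[-1,-1],
  travel=[
    [0,0,0.002],
    [0,0,0.002],
  ],
  turn=[
    [0,0,0],
    [0,0,0],
  ],
)

```text
t: 24.97
tcp_pos: [0.4931, 0.1974, -0.0186]
tool_rot: [0.662, 0.75, -0.0, -0.001]
force: [-0.3, -0.4, -1.4]
finger_gap: 0.297
gripper_force: 39.5
```

Emit:
apply_moves(
  claw=[-1,-1],
  travel=[
    [0,0,0.002],
    [0,0,0.002],
  ],
  turn=[
    [0,0,0],
    [0,0,0],
  ],
)

```text
t: 25.13
tcp_pos: [0.4932, 0.1974, -0.0193]
tool_rot: [0.662, 0.75, -0.0, -0.001]
force: [-1.3, -0.6, 8.2]
finger_gap: 0.292
gripper_force: 40.5
```

Contact with the base. I'll release it and retract.

Emit:
apply_moves(
  claw=[0.15,0.15,0.15,0.15,0.15],
  travel=[
    [0,0,0],
    [0,0,0],
    [0,0,0],
    [0,0,0],
    [0,0,0],
  ],
  turn=[
    [0,0,0],
    [0,0,0],
    [0,0,0],
    [0,0,0],
    [0,0,0],
  ],
)

```text
t: 25.55
tcp_pos: [0.4931, 0.1974, -0.0204]
tool_rot: [0.662, 0.75, -0.0, -0.001]
force: [-0.4, -0.5, -0.2]
finger_gap: 0.575
gripper_force: 0.0
```

Emit:
apply_moves(
  claw=[0.15,0.15,0.15,0.15,0.15],
  travel=[
    [0,0,-0.02],
    [0,0,-0.05],
    [0,0,-0.1],
    [0,0,-0.15],
    [0,0,-0.18],
  ],
  turn=[
    [0,0,0],
    [0,0,0],
    [0,0,0],
    [0,0,0],
    [0,0,0],
  ],
)

```text
t: 25.97
tcp_pos: [0.4946, 0.1976, 0.1271]
tool_rot: [0.662, 0.75, 0.001, 0.001]
force: [0.8, 0.2, -0.5]
finger_gap: 0.575
gripper_force: 0.0
```

Emit:
apply_moves(
  claw=[0.15,0.15,0.15,0.15,0.15],
  travel=[
    [-0.05,0,-0.02],
    [-0.1,0,-0.02],
    [-0.15,0,-0.02],
    [-0.2,0,-0.02],
    [-0.22,0,-0.02],
  ],
  turn=[
    [0,0,0],
    [0,0,0],
    [0,0,0],
    [0,0,0],
    [0,0,0],
  ],
)

```text
t: 26.38
tcp_pos: [0.5162, 0.0184, 0.14]
tool_rot: [0.663, 0.749, -0.0, 0.001]
force: [0.5, -0.1, -1.4]
finger_gap: 0.577
gripper_force: 0.0
```

```bash
python3 - <<'E'
from station import manip
from h import *
import cv2
t=manip.snapshot('top');w=manip.snapshot('side');flaps(t);print(manip.sense()['t'],manip.sense()['qd'])
a=cv2.resize(t['pixels'][100:290,150:520,::-1],None,fx=2.1,fy=2.1,interpolation=3)
b=cv2.resize(w['pixels'][230:330,260:400,::-1],None,fx=1.8,fy=1.8,interpolation=3)
c=cv2.resize(t['pixels'][205:270,215:305,::-1],None,fx=2.76,fy=2.76,interpolation=3)[:180]
c=cv2.copyMakeBorder(c,0,180-c.shape[0],0,0,0)
d=cv2.hconcat([b,c]);cv2.imwrite('pics/end.png',cv2.vconcat([a,cv2.copyMakeBorder(d,0,0,0,a.shape[1]-d.shape[1],0)]))
E
```

```text
left [(-6, 5), (-2, 5), (2, 31), (6, 49), (18, -1), (22, -2), (26, 0), (30, 0), (34, 0), (38, -1), (42, 0), (46, 0), (50, -1)]
right [(-6, 4), (-2, 49), (2, 43), (34, 0), (38, 0), (42, 0), (46, 0), (50, 0)]
front [(-6, 5), (-2, 47), (2, 46), (6, 0), (10, 0), (14, -1), (18, 0), (22, 0), (26, -1), (30, 0), (34, 0), (38, 0), (42, 0), (46, 0), (50, 0)]
26.4833 [ 0.06238511 -0.00181524  0.02139248  0.03115266  0.01271353  0.02779198]
```

View pics/end.png

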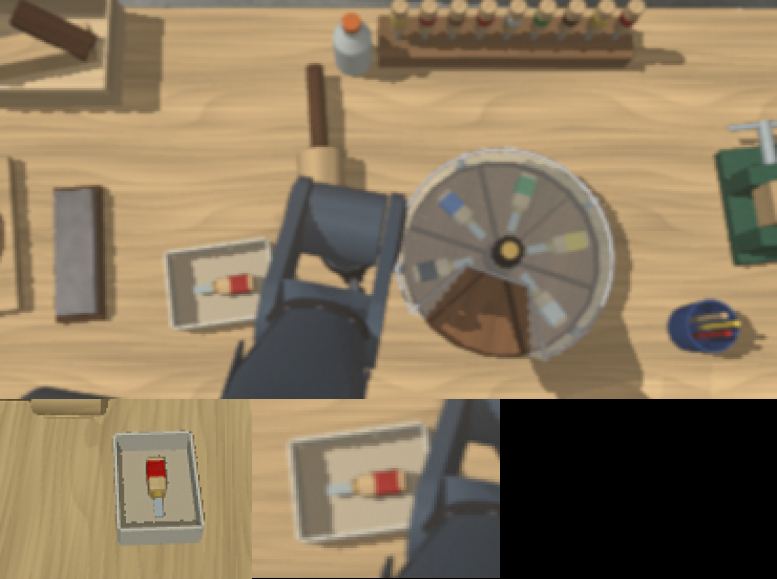

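The red gouge lies flat and lengthways in the upright box, at (235,285) in the top crop. The other five are in the carousel, the bystanders are where they were, and the gripper is clear. I'll hand it in.

```bash
python3 -c "
from station import manip
print(manip.sign_off())"
```

```text
the job is handed in; nothing more can be done
None
```

The job is handed in at about 26 s: the box stands open, the red gouge lies flat and lengthways inside it, the other five are still in the carousel, the bystanders look unmoved, and the gripper has let go; one fingertip push on the right flap peaked at about 38 N.

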